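# Roll the cart wheel under the inspection lamp and shut the keeper

### The job

Roll the upright wooden wheel on its rim along the dark mat into the inspection stand, under the lamp, until it rests upright against the padded stop: it must turn as it goes, never be lifted off the table or lean over. Then swing the yellow keeper arm fully shut behind it so that it cannot roll out, and leave the other things where they are.

Things in the scene. Friction and masses are not known exactly. Their poses are not given: they have to be found in the camera images.
- wheel: Loose wooden wheel with steel tyre, standing on its rim: solid disc 100 mm in diameter, 30 mm thick, about 0.35 kg. Brass hub stubs, 22 mm in diameter, stick out 10 mm from the middle of each face (50 mm over both). Origin at its centre, 50 mm above the table; x axis = axle (level); y and z turn as it rolls. Let go below 60 mm/s it coasts under 10 mm. Squeezed firmly it does not turn.
- dot (a point): White 12 mm dot on both faces of the wheel, 36 mm from its centre (the point lies in the middle of the thickness). It is at the top at the start and goes round as the wheel rolls.
- stand: Fixed inspection stand. Origin on the table below where the wheel's centre must end; y = rolling direction into the stand, x to the right of that, away from the robot. Two low rails (14 mm high, 8 mm wide, inner faces 42 mm apart) run from y = -45 to +50 mm, flaring out to about 66 mm apart at y = -75. At the start the wheel is at y = -270 to -210, x within 30 mm, in line within 0.2 rad.
- lamp (a point): Middle of the lamp head's underside, 152 mm above the table. The head is a black box 110 mm across the lane (stand's x), from y = -20 to +120 mm in the stand's frame, top 178 mm above the table, on a post at y = +98 mm.
- stop (a point): Middle of the padded upright stop face that the wheel's rim must touch: 50 mm past the stand's origin along its y, 50 mm above the table; the stop is 70 mm wide and 74 mm high.
- keeper (a joint): Yellow keeper arm on an upright hinge: 0 rad = shut, the arm crosses the lane 60 mm before the stand's origin, just behind the wheel; it grows to 2.7 rad as it swings open away from the stand and towards the robot. Starts open at 1.8 to 2.3 rad and stays where it is left (about 0.6 N at the knob moves it; it has a hard stop at 0).
- keeper_pivot (a point): The keeper's hinge axis, 50 mm above the table, at x = -62, y = -60 mm in the stand's frame. The hinge post below is 24 mm in diameter. The arm is a bar 10 mm thick and 16 mm high centred at this height, reaching 106 mm from the axis.
- keeper_knob (a point): Middle of the black upright knob near the end of the keeper arm: 16 mm in diameter, 100 mm from the hinge axis, top 106 mm above the table, this point 82 mm above it. Seen from the pivot it lies in the direction (cos a, -sin a) of the stand's x and y axes, a being the keeper's angle.
- jug: Bystander: brown stoneware jug, 128 mm wide and 200 mm tall, with a handle; origin under its middle. Leave alone.
- bowl: Bystander: terracotta bowl, 120 mm wide, 50 mm high; origin under its middle. Leave alone.
- jar: Bystander: amber jar with a white lid, 54 mm wide, 70 mm high, beside the stand; origin under its middle. Leave alone.
- brush: Bystander: brush, 170 mm long, lying beside the lane on the side away from the robot. Leave alone.
- loupe: Bystander: black magnifier, 44 mm wide, 30 mm high, beside the stand on the robot's side; origin under its middle. Leave alone.
- archive_box: Bystander: grey lidded cardboard box 106 x 156 x 53 mm; origin under its middle. Leave alone.
Things that resemble listed ones, but are neither listed nor needed, are in the scene too. Of the things like the wheel, leave any that is blue or pink; of the rest the larger one is meant.

How it is judged:
By the outcome, as a careful person would: the job done as asked, in the order asked, and still so for the second after the job is handed in, with the robot touching nothing.
It also fails if it takes over 59 s, if anything falls off the work surface, if the arm or the gripper's body presses on something with over 40 N, if the wrist force passes 120 N, or if a joint passes its speed limit or range.

### The arm

A 7-joint arm with a two-finger parallel gripper is mounted at the origin on the work surface. World frame = base frame: x ahead of the robot, y to its left, z up, the work surface at z = 0. Lengths are in m, angles in rad, forces in N, time in s.
With the tool pointing down it reaches from about 0.4 to 0.85 m from the base axis. Payload 10.4 kg.
Tool frame: the origin (TCP) lies between the finger pads; the fingertips stand tcp_to_tips ahead of it and the grasp point (between the pads) lies 8 mm behind it (tcp_to_tips is the distance from the TCP to the fingertips, in m); z points along the fingers, y is the line along which they close (so a half turn about z gives the same grasp; the last joint's range is limited). The gripper opens to 85 mm and grips with 20 to 120 N. Pads are 22 mm wide; open, the fingers measure 114 mm over their backs; the gripper's body (76 mm by 85 mm) begins 54 mm behind the grasp point. The pads swing forward as they close: fully open they stand 13 mm farther back than shut.
Start: joints at [1.3, 0.332, -0.065, 1.46, 0.022, 1.35, -0.088], TCP at [0.153, -0.606, 0.242] pointing down, gripper open.
Joint ranges: [-2.6, 2.6], [-0.5, 2.12], [-1.47, 1.34], [0.16, 2.42], [-1.27, 4.41], [0.06, 2.06], [-2.6, 2.6]. Speed limits (rad/s): [2.22, 2.22, 2.79, 2.79, 3.14, 3.14, 3.14].

### API

Orientations are given as a unit quaternion [x, y, z, w].
In Python, from workcell import * gives the robot as it stands.
- The arm moves only by the tool apply_moves, never from a script. Its argument "rows" is a list of rows, each an object of numbers: "x", "y", "z": the shift along the tool's x, y, z in mm; "ax", "ay", "az": the turn, a rotation vector about the tool's x, y, z in degrees; "gripper": the closure, from 0 (fully open) to 1 (shut). A call has 1 to 5 rows; each row shifts and turns the commanded pose from where the row before left it, along the tool's axes as they then stand; what a row does not reach is not made up. A row lasts 1/12 s, in which the tool goes at most 41.7 mm and 7.16 degrees, less where a joint would pass 70% of its speed; a pose out of reach is approached as far as the arm can. A call with a gripper value outside its range is refused whole. The fingers move at their own pace and stop on an object; "newtons" is the grip in N (left out, the last holds). Time passes only in rows, so rows that do not move let the fingers close. It gives the time, the measured TCP pose, the force, the opening and the grip force at its end, in the units of the state.
- get_obs(): the state, without advancing time (a new reading comes with each control period).
- camera(name): name is "scene" or "top"; returns a dict with "color" (420x560x3 uint8, red, green, blue), "fov_y" (degrees; the focal length in pixels is half the picture's height over the tangent of half this angle, whatever the lens; pixels are square), "cx", "cy" (the principal point, pixels), "k1" (the pictures are not rectified: a ray, as slopes to the right and down, at radius r is drawn at 1 + k1 r^2 times it, then the intrinsics apply), "rvec" (rotation vector, rad) and "tvec" (3), from world to camera coordinates, as OpenCV has them. Camera axes: x right, y down, z forward; pixel columns grow to the right and rows downward; lengths in m; the calibration is good to about 2 mm. A picture is of the moment at which its call begins. There is no depth.
- hand_in(): hands the job in; it is judged then, once.
The state is a dict: "clock": time; "joint_pos": joint angles; "joint_velocities": joint speeds; "tau": joint torques, N m; "position": TCP position; "ee_rot": TCP orientation; "ft_force": force on the tool from outside, world axes, zero at the start; "torque": the same for the moment, N m; "grip_width": opening from 0.0 (shut) to 1.0 (fully open); "grasp_force": force on a finger pad.
Only numpy, scipy, OpenCV 4.12 (cv2) and the standard library are available. Lean on these libraries where they do the work, as an engineer would, in place of code of your own. Each camera call takes 0.05 s, during which the arm holds its last target. There are 200 camera calls.

## Working session

There is one attempt and no reset: what is moved stays moved. The work goes in short steps, Python scripts to look and compute and a tool call to move; the robot and the scene stay as the last step left them, time stands still between calls to the robot, and variables do not carry over. Pictures are saved under pics/ and viewed, at most 10 in all, crops included, and the job is handed in when it is done.

Besides the shell and the picture viewer there is one more tool, called by a JSON object that holds its "fn" and its "kwargs", one argument or row to a line. apply_moves: Moves the arm, as the interface text tells. Its arguments: {"type":"object","properties":{"rows":{"type":"array","items":{"type":"object","properties":{"x":{"type":"number"},"y":{"type":"number"},"z":{"type":"number"},"ax":{"type":"number"},"ay":{"type":"number"},"az":{"type":"number"},"gripper":{"type":"number"}}}},"newtons":{"type":"number"}},"required":["rows"]}

```bash
mkdir -p pics; ls; cat > h.py <<'E'
from workcell import *
import numpy as np, cv2
from scipy.spatial.transform import Rotation as R
def cam(n,save=None):
    c=camera(n)
    if save: cv2.imwrite('pics/'+save,cv2.cvtColor(c['color'],cv2.COLOR_RGB2BGR))
    return c
def K(c):
    h=c['color'].shape[0]; f=h/2/np.tan(np.radians(c['fov_y'])/2)
    return np.array([[f,0,c['cx']],[0,f,c['cy']],[0,0,1.]]),np.array([c['k1'],0,0,0.])
def ray(c,uv):
    k,d=K(c); p=cv2.undistortPoints(np.array(uv,float).reshape(-1,1,2),k,d)[:,0]
    Rm=R.from_rotvec(np.ravel(c['rvec'])).as_matrix()
    return -Rm.T@np.ravel(c['tvec']),np.c_[p,np.ones(len(p))]@Rm
def onz(c,uv,z):
    o,d=ray(c,uv); return o+d*((z-o[2])/d[:,2])[:,None]
def proj(c,P):
    k,d=K(c); return cv2.projectPoints(np.array(P,float).reshape(-1,1,3),np.array(c['rvec'],float),np.array(c['tvec'],float),k,d)[0][:,0]
def tri(c1,u1,c2,u2):
    o1,d1=ray(c1,u1);o2,d2=ray(c2,u2);d1=d1[0];d2=d2[0]
    s=np.linalg.lstsq(np.c_[d1,-d2],o2-o1,rcond=None)[0]
    a=o1+s[0]*d1;b=o2+s[1]*d2; return (a+b)/2,np.linalg.norm(a-b)
E
python3 - <<'E'
from h import *
import pickle
cs={}
for n in('scene','top'):
    c=cs[n]=cam(n,n+'0.png'); print(n,c['fov_y'],c['k1'],ray(c,[[280,210]]))
pickle.dump(cs,open('c0.pkl','wb'))
print(get_obs())
E
```

```text
pics
scene 47.49989613379786 -0.04024559499959066 (array([ 1.28189627, -0.49102212,  1.15406909]), array([[-0.5299948 ,  0.38039118, -0.75791632]]))
top 50.77546383359081 -0.022094997204349095 (array([0.34311756, 0.02993917, 1.19070192]), array([[ 0.18769722,  0.01391655, -0.98214733]]))
{'clock': 0.1, 'joint_pos': array([ 1.30041592,  0.33285143, -0.06470324,  1.46083919,  0.02156298,
        1.34987703, -0.08849608]), 'joint_velocities': array([ 6.61269725e-04, -2.18032740e-03, -8.77367270e-05, -1.72767372e-03,
       -2.77251672e-04,  1.53132458e-03, -6.11819572e-04]), 'tau': array([ 1.11363843e-03, -6.26752067e+01,  4.93282790e-02, -3.92434144e+01,
        1.63316948e-02,  6.92588932e-03,  2.87483454e-05]), 'position': array([ 0.15321943, -0.60560968,  0.24157743]), 'ee_rot': array([ 9.92334124e-01,  1.23582265e-01, -8.82309887e-05, -6.34784518e-04]), 'ft_force': array([ 0.10941597, -1.01602083,  0.53294744]), 'torque': array([-0.0148982 ,  0.00056917, -0.01243908]), 'grasp_force': 0.0, 'grip_width': 1.0012960593484936}
```

View pics/scene0.png

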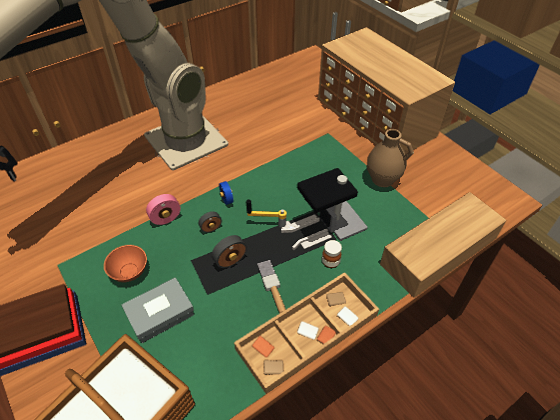

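View pics/top0.png

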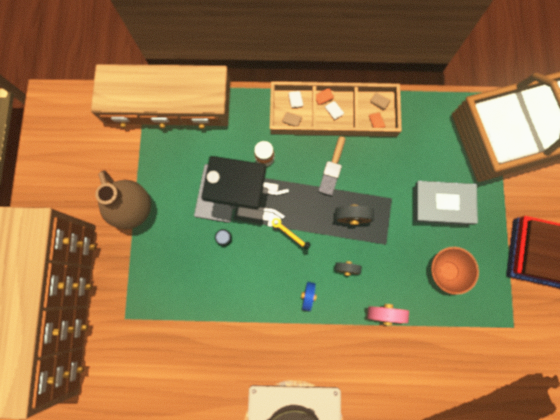

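```bash
python3 -c "
import workcell;print(dir(workcell))"
```

```text
['MotionError', '__builtins__', '__cached__', '__doc__', '__file__', '__loader__', '__name__', '__package__', '__spec__', 'camera', 'get_obs', 'hand_in', 'tcp_to_tips']
```

The scene view shows the larger wooden wheel at about (231,252), the keeper with its black knob at (250,207), and the lamp at (328,188). In the top view the wheel is at (355,215), the knob at (306,246), the pivot at (276,222), the lamp at (235,182) and the loupe at (222,237). I'll enlarge both views next.

```bash
python3 - <<'E'
import pickle,cv2,numpy as np
from h import *
cs=pickle.load(open('c0.pkl','rb'))
a=cs['top']['color'][145:265,195:395];b=cs['scene']['color'][165:285,185:385]
f=lambda i:cv2.cvtColor(cv2.convertScaleAbs(cv2.resize(i,None,fx=4,fy=4,interpolation=cv2.INTER_CUBIC)[:,:800],alpha=1.8,beta=15),cv2.COLOR_RGB2BGR)
o=np.vstack([f(a),f(b)]);o=cv2.resize(o,(500,600)) if 0 else o
cv2.imwrite('pics/ca.png',f(a));cv2.imwrite('pics/cb.png',f(b))
E
```

```text
(no output)
```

View pics/ca.png

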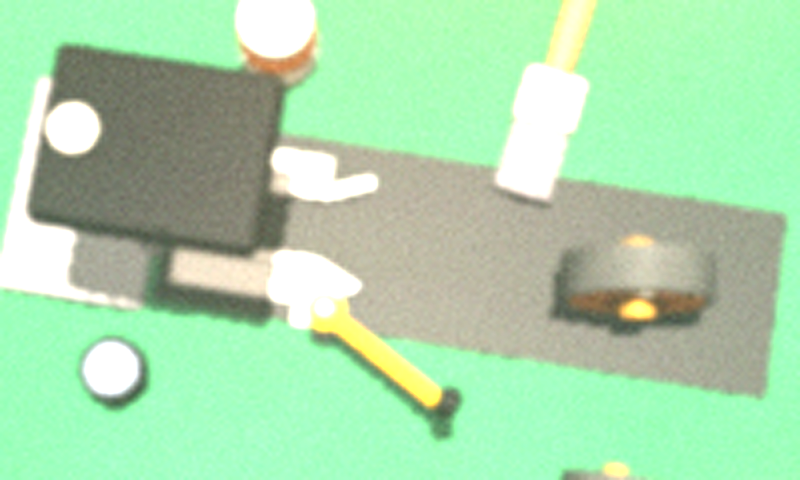

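View pics/cb.png

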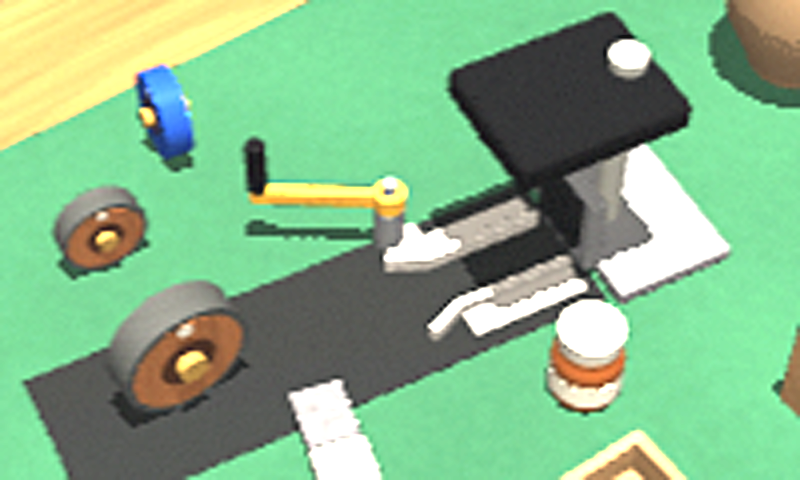

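The crops show the lamp top corners, both hub stubs, the keeper bar with its pivot cap, and the knob top clearly, and the white dot is at the wheel's top. Next I'll compute positions from these.

```bash
cat > m0.py <<'E'
import pickle
from h import *
cs=pickle.load(open('c0.pkl','rb'));T,S=cs['top'],cs['scene']
t=lambda *p:(np.array(p,float)+.5)/4-.5+[195,145]
s=lambda *p:(np.array(p,float)+.5)/4-.5+[185,165]
np.set_printoptions(precision=4,suppress=True)
E
python3 - <<'E'
from m0 import *
lc=onz(T,t((65,47),(283,88),(252,250),(30,215)),.178)
print('lamp T',lc,lc.mean(0))
for n,a,b in [('lc a',(65,47),(688,110)),('lc near-rob front',(252,250),(455,75)),('lc far front',(283,88),(528,182)),('hubfar',(638,238),(190,366)),('knobtop',(453,396),(255,146)),('pivot top',(328,308),(390,186)),('loupe',(112,370),(0,0))][:6]:
    print(n,*tri(T,t(a),S,s(b)))
lp=onz(S,s((455,75),(612,14),(688,110),(528,182)),.178);print('lamp S',lp,lp.mean(0))
print('mat T',onz(T,t((785,213),(763,395)),0.001))
print('hubs T z.05',onz(T,t((638,238),(638,310)),.05))
print('mat edge',onz(T,t((785,213),(420,157),(763,395),(380,340)),0.0))
print(tcp_to_tips)
E
```

```text
lamp T [[0.6636 0.2127 0.178 ]
 [0.6409 0.0815 0.178 ]
 [0.5424 0.0967 0.178 ]
 [0.5605 0.2277 0.178 ]] [0.6018 0.1547 0.178 ]
lc a [0.6658 0.2145 0.1727] 0.0018163670153160416
lc near-rob front [0.5444 0.0991 0.174 ] 0.005087051045680124
lc far front [0.6466 0.0848 0.1637] 0.005838707785302609
hubfar [ 0.5784 -0.1482  0.0595] 0.0029905940629109404
knobtop [ 0.4683 -0.0236  0.1086] 0.00332423518826505
pivot top [0.5282 0.0555 0.0669] 0.00379325722380028
lamp S [[0.5484 0.0992 0.178 ]
 [0.5653 0.2299 0.178 ]
 [0.6694 0.2116 0.178 ]
 [0.6569 0.0792 0.178 ]] [0.61  0.155 0.178]
mat T [[ 0.611  -0.2573  0.001 ]
 [ 0.4851 -0.2394  0.001 ]]
hubs T z.05 [[ 0.5811 -0.1484  0.05  ]
 [ 0.5331 -0.148   0.05  ]]
mat edge [[ 0.6113 -0.2576  0.    ]
 [ 0.6455 -0.0058  0.    ]
 [ 0.4852 -0.2396  0.    ]
 [ 0.517   0.0194  0.    ]]
0.011
```

```bash
cat >> h.py <<'E'
from scipy.linalg import logm,expm
np.set_printoptions(precision=4,suppress=True)
PHI=.135; O=np.array([.598,.1055])   # stand yaw, origin
EX=np.array([np.cos(PHI),-np.sin(PHI)]);EY=np.array([np.sin(PHI),np.cos(PHI)])
def st(x,y,z): return np.r_[O+x*EX+y*EY,z]
def tost(p): d=np.array(p[:2])-O; return np.array([d@EX,d@EY,*p[2:]])
def rot(psi,th,roll=0):  # heading (sin psi,cos psi), tilt th deg
    e=np.array([np.sin(psi),np.cos(psi),0]);k=np.array([0,0,1.]);t=np.radians(th)
    x=np.cos(t)*e+np.sin(t)*k;z=np.sin(t)*e-np.cos(t)*k
    return np.c_[x,np.cross(z,x),z]
def H(Rm,p): T=np.eye(4);T[:3,:3]=Rm;T[:3,3]=p;return T
def cur():
    o=get_obs();return H(R.from_quat(o['ee_rot']).as_matrix(),o['position'])
def plan(Rm,p,N,T0=None):
    T0=cur() if T0 is None else T0
    S=expm(np.real(logm(np.linalg.inv(T0)@H(Rm,p)))/N)
    sh=np.round(S[:3,3]*1000,1);rv=np.round(np.degrees(R.from_matrix(S[:3,:3]).as_rotvec()),2)
    D=H(R.from_rotvec(np.radians(rv)).as_matrix(),sh/1000);T=T0
    print('N',N,'shift',sh,'|',np.linalg.norm(sh).round(1),'turn',rv,'|',np.linalg.norm(rv).round(2))
    for i in range(N):
        T=T@D
        if i%4==3 or i==N-1: print(i+1,T[:3,3])
    return T
def stat():
    o=get_obs();T=cur();z=T[:3,2];x=T[:3,0]
    print('t',round(o['clock'],2),'stand',tost(o['position']).round(4),'world',o['position'].round(4),'heading',np.arctan2(x[0],x[1]).round(3),'tilt',np.degrees(np.arctan2(x[2],np.hypot(*x[:2]))).round(1),'ft',o['ft_force'].round(2),'gw',round(o['grip_width'],3),'gf',o['grasp_force'],'q',o['joint_pos'].round(2))
E
python3 - <<'E'
from h import *
stat()
print('wheel stand',tost([.557,-.148]))
plan(rot(0.0,35),[.557,-.205,.17],15)
E
```

```text
t 0.1 stand [-0.345  -0.7645  0.2416] world [ 0.1532 -0.6056  0.2416] heading 1.323 tilt -0.0 ft [ 0.11 -1.02  0.53] gw 1.001 gf 0.0 q [ 1.3   0.33 -0.06  1.46  0.02  1.35 -0.09]
wheel stand [-0.0065 -0.2567]
N 15 shift [38.3  4.  16. ] | 41.7 turn [ 1.54  1.98 -4.89] | 5.5
4 [ 0.3029 -0.5612  0.1857]
8 [ 0.4326 -0.4624  0.1552]
12 [ 0.523  -0.3234  0.1533]
15 [ 0.5566 -0.2045  0.1704]
```

{"fn": "apply_moves", "kwargs": {
  "rows": [
    {"x":38.3,"y":4,"z":16,"ax":1.54,"ay":1.98,"az":-4.89,"gripper":0.4},
    {"x":38.3,"y":4,"z":16,"ax":1.54,"ay":1.98,"az":-4.89,"gripper":0.4},
    {"x":38.3,"y":4,"z":16,"ax":1.54,"ay":1.98,"az":-4.89,"gripper":0.4},
    {"x":38.3,"y":4,"z":16,"ax":1.54,"ay":1.98,"az":-4.89,"gripper":0.4},
    {"x":38.3,"y":4,"z":16,"ax":1.54,"ay":1.98,"az":-4.89,"gripper":0.4}
  ],
  "newtons": 20
}}

```text
clock: 0.52
position: [0.3392, -0.5408, 0.1749]
ee_rot: [0.937, 0.331, 0.077, -0.078]
ft_force: [0.1, -0.4, 0.2]
grip_width: 0.603
grasp_force: 0.0
```

{"fn": "apply_moves", "kwargs": {
  "rows": [
    {"x":38.3,"y":4,"z":16,"ax":1.54,"ay":1.98,"az":-4.89,"gripper":0.4},
    {"x":38.3,"y":4,"z":16,"ax":1.54,"ay":1.98,"az":-4.89,"gripper":0.4},
    {"x":38.3,"y":4,"z":16,"ax":1.54,"ay":1.98,"az":-4.89,"gripper":0.4},
    {"x":38.3,"y":4,"z":16,"ax":1.54,"ay":1.98,"az":-4.89,"gripper":0.4},
    {"x":38.3,"y":4,"z":16,"ax":1.54,"ay":1.98,"az":-4.89,"gripper":0.4}
  ]
}}

```text
clock: 0.93
position: [0.4845, -0.3959, 0.1502]
ee_rot: [0.828, 0.518, 0.15, -0.15]
ft_force: [1.8, 0.0, 0.2]
grip_width: 0.599
grasp_force: 0.0
```

```bash
python3 - <<'E'
from h import *
stat(); plan(rot(0.0,35),[.557,-.205,.17],6)
E
```

```text
t 0.93 stand [-0.045  -0.5121  0.1502] world [ 0.4845 -0.3959  0.1502] heading 0.474 tilt 23.8 ft [1.82 0.01 0.25] gw 0.599 gf 0.0 q [ 1.07  0.6  -0.4   1.37 -0.15  1.42  0.3 ]
N 6 shift [31.6  3.7 13.3] | 34.5 turn [ 1.26  1.62 -4.03] | 4.52
4 [ 0.5423 -0.2715  0.1586]
6 [ 0.5572 -0.2052  0.1699]
```

{"fn": "apply_moves", "kwargs": {
  "rows": [
    {"x":31.6,"y":3.7,"z":13.3,"ax":1.26,"ay":1.62,"az":-4.03},
    {"x":31.6,"y":3.7,"z":13.3,"ax":1.26,"ay":1.62,"az":-4.03},
    {"x":31.6,"y":3.7,"z":13.3,"ax":1.26,"ay":1.62,"az":-4.03},
    {"x":31.6,"y":3.7,"z":13.3,"ax":1.26,"ay":1.62,"az":-4.03},
    {}
  ]
}}

```text
invalid input at $.rows[0]: expected keys x, y, z, ax, ay, az, gripper
```

```bash
python3 - <<'E'
from h import *
stat(); plan(rot(0.0,35),[.557,-.205,.10],3)
import pickle
cs={n:cam(n) for n in('scene','top')};pickle.dump(cs,open('c1.pkl','wb'))
a=cs['top']['color'][145:265,235:415];b=cs['scene']['color'][205:305,155:305]
f=lambda i:cv2.cvtColor(cv2.convertScaleAbs(cv2.resize(i,None,fx=4,fy=4,interpolation=cv2.INTER_CUBIC),alpha=1.8,beta=15),cv2.COLOR_RGB2BGR)
cv2.imwrite('pics/d.png',f(b))
E
```

```text
t 0.93 stand [-0.045  -0.5121  0.1502] world [ 0.4845 -0.3959  0.1502] heading 0.474 tilt 23.8 ft [1.82 0.01 0.25] gw 0.599 gf 0.0 q [ 1.07  0.6  -0.4   1.37 -0.15  1.42  0.3 ]
N 3 shift [52.9  6.5 46.3] | 70.6 turn [ 2.53  3.25 -8.06] | 9.05
3 [ 0.5569 -0.2049  0.1002]
```

View pics/d.png

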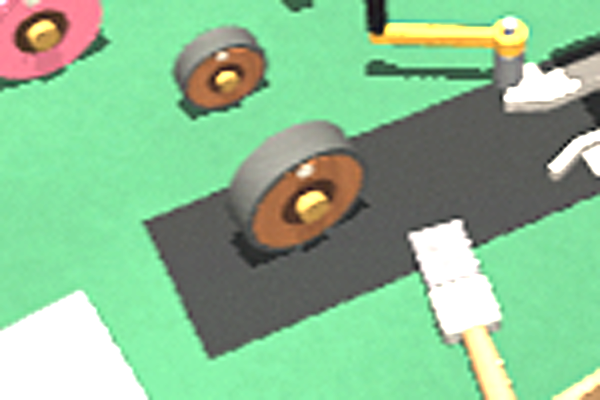

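The last call was refused because every row needs all keys. The picture shows the wheel untouched at crop (305,185), with the hub at (312,207). I'll repeat the move with complete rows.

{"fn": "apply_moves", "kwargs": {
  "rows": [
    {"x":31.6,"y":3.7,"z":13.3,"ax":1.26,"ay":1.62,"az":-4.03,"gripper":0.4},
    {"x":31.6,"y":3.7,"z":13.3,"ax":1.26,"ay":1.62,"az":-4.03,"gripper":0.4},
    {"x":31.6,"y":3.7,"z":13.3,"ax":1.26,"ay":1.62,"az":-4.03,"gripper":0.4},
    {"x":31.6,"y":3.7,"z":13.3,"ax":1.26,"ay":1.62,"az":-4.03,"gripper":0.4},
    {"x":15,"y":2,"z":7,"ax":1.26,"ay":1.62,"az":-4.03,"gripper":0.4}
  ]
}}

```text
clock: 1.45
position: [0.5479, -0.2524, 0.1619]
ee_rot: [0.702, 0.652, 0.203, -0.203]
ft_force: [0.7, 0.8, 0.5]
grip_width: 0.595
grasp_force: 0.0
```

```bash
python3 - <<'E'
from h import *
stat(); plan(rot(0.0,35),[.557,-.205,.10],3)
E
```

```text
t 1.45 stand [-0.0015 -0.3614  0.1619] world [ 0.5479 -0.2524  0.1619] heading 0.08 tilt 33.3 ft [0.73 0.8  0.5 ] gw 0.595 gf 0.0 q [ 0.98  0.64 -0.54  1.38 -0.21  1.46  0.46]
N 3 shift [ 1.7  2.6 26. ] | 26.2 turn [ 0.41  0.54 -1.27] | 1.44
3 [ 0.557  -0.205   0.0999]
```

{"fn": "apply_moves", "kwargs": {
  "rows": [
    {"x":1.7,"y":2.6,"z":26,"ax":0.41,"ay":0.54,"az":-1.27,"gripper":0.4},
    {"x":1.7,"y":2.6,"z":26,"ax":0.41,"ay":0.54,"az":-1.27,"gripper":0.4},
    {"x":1.7,"y":2.6,"z":26,"ax":0.41,"ay":0.54,"az":-1.27,"gripper":0.4},
    {"x":0,"y":0,"z":0,"ax":0,"ay":0,"az":0,"gripper":0.4}
  ]
}}

```text
clock: 1.78
position: [0.5541, -0.2058, 0.095]
ee_rot: [0.676, 0.673, 0.211, -0.215]
ft_force: [-0.4, 0.9, -0.2]
grip_width: 0.598
grasp_force: 0.0
```

```bash
python3 - <<'E'
from h import *
stat(); plan(rot(0.0,35),[.557,-.203,.042],3)
cs={n:cam(n) for n in('scene','top')}
a=cs['top']['color'][145:265,295:435];b=cs['scene']['color'][205:305,155:305]
f=lambda i:cv2.cvtColor(cv2.convertScaleAbs(cv2.resize(i,None,fx=4,fy=4,interpolation=cv2.INTER_CUBIC),alpha=1.8,beta=15),cv2.COLOR_RGB2BGR)
cv2.imwrite('pics/e.png',cv2.resize(np.hstack([f(a)[:400],f(b)]),(0,0),fx=.68,fy=.68))
E
```

```text
t 1.78 stand [-0.0016 -0.3144  0.095 ] world [ 0.5541 -0.2058  0.095 ] heading 0.008 tilt 35.1 ft [-0.36  0.93 -0.21] gw 0.598 gf 0.0 q [ 0.95  0.7  -0.56  1.47 -0.2   1.35  0.51]
N 3 shift [-9.4  1.1 15. ] | 17.7 turn [-0.08 -0.04 -0.12] | 0.15
3 [ 0.5571 -0.2031  0.0419]
```

View pics/e.png

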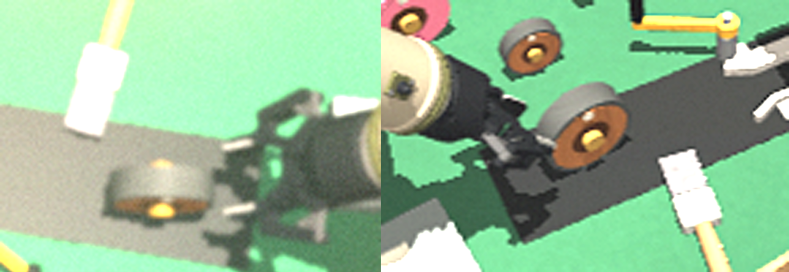

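The fingers stand behind the wheel and straddle its line, tips at crop (240,143) and (240,210) with the wheel centre near (162,187). I'll descend now.

{"fn": "apply_moves", "kwargs": {
  "rows": [
    {"x":-9.4,"y":0.4,"z":15,"ax":0,"ay":0,"az":0,"gripper":0.4},
    {"x":-9.4,"y":0.4,"z":15,"ax":0,"ay":0,"az":0,"gripper":0.4},
    {"x":-9.4,"y":0.4,"z":15,"ax":0,"ay":0,"az":0,"gripper":0.4},
    {"x":0,"y":0,"z":0,"ax":0,"ay":0,"az":0,"gripper":0.5},
    {"x":0,"y":0,"z":0,"ax":0,"ay":0,"az":0,"gripper":0.56}
  ]
}}

```text
clock: 2.3
position: [0.5567, -0.209, 0.0466]
ee_rot: [0.678, 0.671, 0.212, -0.211]
ft_force: [-0.3, -0.0, -0.4]
grip_width: 0.439
grasp_force: 0.2
```

```bash
python3 - <<'E'
from h import *
stat(); plan(rot(0.0,35),[.555,-.178,.042],4)
E
```

```text
t 2.3 stand [ 0.0014 -0.3172  0.0466] world [ 0.5567 -0.209   0.0466] heading 0.011 tilt 34.8 ft [-0.3  -0.04 -0.44] gw 0.439 gf 0.15783973038196564 q [ 0.94  0.76 -0.55  1.48 -0.18  1.27  0.53]
N 4 shift [ 5.7 -0.5  5.4] | 7.9 turn [ 0.05  0.05 -0.13] | 0.15
4 [ 0.5549 -0.1779  0.0419]
```

{"fn": "apply_moves", "kwargs": {
  "rows": [
    {"x":5.7,"y":-0.3,"z":5.4,"ax":0,"ay":0,"az":0,"gripper":0.56},
    {"x":5.7,"y":-0.3,"z":5.4,"ax":0,"ay":0,"az":0,"gripper":0.56},
    {"x":5.7,"y":-0.3,"z":5.4,"ax":0,"ay":0,"az":0,"gripper":0.56},
    {"x":5.7,"y":-0.3,"z":5.4,"ax":0,"ay":0,"az":0,"gripper":0.56},
    {"x":0,"y":0,"z":0,"ax":0,"ay":0,"az":0,"gripper":0.56}
  ]
}}

```text
clock: 2.72
position: [0.5559, -0.1739, 0.0417]
ee_rot: [0.676, 0.673, 0.212, -0.212]
ft_force: [0.0, 0.7, 0.1]
grip_width: 0.437
grasp_force: 0.0
```

```bash
python3 - <<'E'
from h import *
stat()
import pickle
cs={n:cam(n) for n in('scene','top')};pickle.dump(cs,open('c2.pkl','wb'))
a=cs['top']['color'][145:265,295:435];b=cs['scene']['color'][205:305,155:305]
f=lambda i:cv2.cvtColor(cv2.convertScaleAbs(cv2.resize(i,None,fx=4,fy=4,interpolation=cv2.INTER_CUBIC),alpha=1.8,beta=15),cv2.COLOR_RGB2BGR)
cv2.imwrite('pics/f.png',cv2.resize(np.hstack([f(a)[:400],f(b)]),(0,0),fx=.68,fy=.68))
E
```

```text
t 2.72 stand [-0.0041 -0.2825  0.0417] world [ 0.5559 -0.1739  0.0417] heading 0.006 tilt 34.9 ft [0.02 0.67 0.12] gw 0.437 gf 0.0 q [ 0.92  0.74 -0.57  1.54 -0.19  1.22  0.51]
```

View pics/f.png

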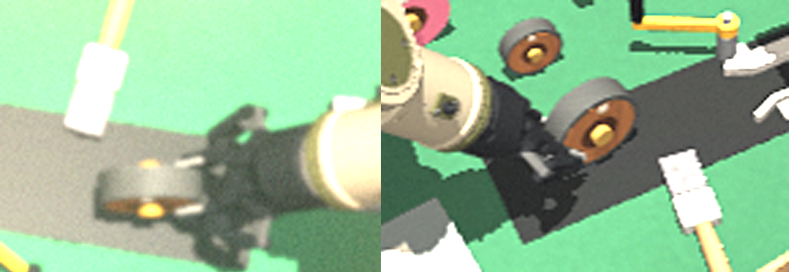

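The wheel has already moved forward by about 10 mm (hub at crop (151,185)). I'll measure the hub and dot by colour.

```bash
cat >> h.py <<'E'
def blobs(c,lo,hi,box,mn=4):
    x0,y0,x1,y1=box; hsv=cv2.cvtColor(c['color'],cv2.COLOR_RGB2HSV)[y0:y1,x0:x1]
    n,l,s,ce=cv2.connectedComponentsWithStats(cv2.inRange(hsv,lo,hi))
    return [(s[i,4],(ce[i]+[x0,y0]).round(1)) for i in range(1,n) if s[i,4]>=mn]
BR=((18,120,110),(32,255,255)); WH=((0,0,150),(180,95,255))
def wheel(cs,dt=(325,190,385,235),ds=(200,225,275,275)):
    ht=blobs(cs['top'],*BR,dt); hs=blobs(cs['scene'],*BR,ds)
    print('top hubs',[(a,b,onz(cs['top'],[b],.05)[0][:2]) for a,b in ht]); print('scene hub',[(a,b,onz(cs['scene'],[b],.05)[0][:2]) for a,b in hs])
    print('dot',blobs(cs['scene'],*WH,ds,2))
E
python3 - <<'E'
from h import *
import pickle
for f in('c1.pkl','c2.pkl'):
    wheel(pickle.load(open(f,'rb')))
c=pickle.load(open('c2.pkl','rb'))['scene']['color'];x=cv2.cvtColor(c,cv2.COLOR_RGB2HSV)[236:262:2,222:252:2]
E
```

```text
top hubs [(np.int32(36), array([354.1, 222.1]), array([ 0.5332, -0.1479]))]
scene hub [(np.int32(21), array([231.7, 254.9]), array([ 0.5672, -0.1453]))]
dot [(np.int32(81), array([267. , 266.6])), (np.int32(30), array([263.5, 270.6]))]
top hubs [(np.int32(4), array([349. , 204.8]), array([ 0.579 , -0.1349])), (np.int32(37), array([350.2, 222. ]), array([ 0.5332, -0.1378]))]
scene hub [(np.int32(24), array([235. , 253.2]), array([ 0.5676, -0.1346]))]
dot [(np.int32(21), array([263.4, 262.4])), (np.int32(4), array([267.5, 265. ])), (np.int32(3), array([264.3, 268.3])), (np.int32(8), array([272.4, 269.5])), (np.int32(2), array([262. , 273.5])), (np.int32(7), array([271. , 273.4]))]
```

```bash
python3 - <<'E'
from h import *
T=cur(); T1=plan(T[:3,:3],T[:3,3]-.024*T[:3,2],2,T)
plan(rot(0.0,50),[.5545,-.173,.066],4,T1)
E
```

```text
N 2 shift [  0.   0. -12.] | 12.0 turn [0. 0. 0.] | 0.0
2 [ 0.5558 -0.1898  0.0612]
N 4 shift [ 4.  -0.4  1.8] | 4.4 turn [ 0.05  3.8  -0.09] | 3.8
4 [ 0.5543 -0.173   0.0661]
```

{"fn": "apply_moves", "kwargs": {
  "rows": [
    {"x":0,"y":0,"z":-12,"ax":0,"ay":0,"az":0,"gripper":0.53},
    {"x":0,"y":0,"z":-12,"ax":0,"ay":0,"az":0,"gripper":0.53},
    {"x":4,"y":-0.4,"z":1.8,"ax":0,"ay":3.8,"az":-0.1,"gripper":0.53},
    {"x":4,"y":-0.4,"z":1.8,"ax":0,"ay":3.8,"az":-0.1,"gripper":0.53},
    {"x":4,"y":-0.4,"z":1.8,"ax":0,"ay":3.8,"az":-0.1,"gripper":0.53}
  ]
}}

```text
clock: 3.23
position: [0.5552, -0.1796, 0.0658]
ee_rot: [0.651, 0.649, 0.28, -0.276]
ft_force: [1.1, 0.5, 0.1]
grip_width: 0.468
grasp_force: 0.0
```

{"fn": "apply_moves", "kwargs": {
  "rows": [
    {"x":4,"y":-0.4,"z":1.8,"ax":0,"ay":3.8,"az":-0.1,"gripper":0.53},
    {"x":0,"y":0,"z":0,"ax":0,"ay":0,"az":0,"gripper":0.53},
    {"x":0,"y":0,"z":0,"ax":0,"ay":0,"az":0,"gripper":0.53}
  ]
}}

```text
clock: 3.48
position: [0.5543, -0.1752, 0.0657]
ee_rot: [0.642, 0.64, 0.3, -0.297]
ft_force: [-0.2, 0.1, 0.4]
grip_width: 0.474
grasp_force: 0.0
```

```bash
python3 - <<'E'
from h import *
stat()
import pickle
cs={n:cam(n) for n in('scene','top')};pickle.dump(cs,open('c3.pkl','wb'))
wheel(cs)
a=cs['top']['color'][170:250,315:415];b=cs['scene']['color'][210:290,185:285]
f=lambda i:cv2.cvtColor(cv2.convertScaleAbs(cv2.resize(i,None,fx=4,fy=4,interpolation=cv2.INTER_CUBIC),alpha=1.8,beta=15),cv2.COLOR_RGB2BGR)
cv2.imwrite('pics/g.png',np.hstack([f(a),f(b)]))
E
```

```text
t 3.48 stand [-0.0055 -0.284   0.0657] world [ 0.5543 -0.1752  0.0657] heading 0.002 tilt 49.9 ft [-0.2   0.14  0.42] gw 0.474 gf 0.0 q [ 1.    0.86 -0.61  1.44 -0.31  1.4   0.6 ]
top hubs [(np.int32(4), array([348. , 204.8]), array([ 0.5789, -0.1323])), (np.int32(37), array([349.4, 222. ]), array([ 0.5332, -0.1357]))]
scene hub [(np.int32(23), array([235.7, 252.8]), array([ 0.5676, -0.1322]))]
dot [(np.int32(2), array([211.5, 244. ])), (np.int32(2), array([216.5, 244. ])), (np.int32(8), array([223.5, 256. ])), (np.int32(70), array([267.1, 266.6])), (np.int32(8), array([265.2, 268.4])), (np.int32(15), array([262.5, 272. ]))]
```

View pics/g.png

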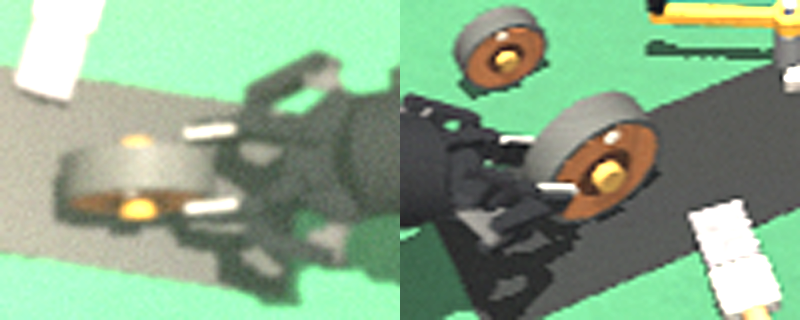

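Top crop: the hub stubs at (137,140) and (138,208), with finger pads at (185,133) and (185,206) centred on them. The dot moved forward, so the wheel did roll. Next I'll plan the approach to contact and the steering turn.

```bash
cat >> h.py <<'E'
def tcpfor(hub,psi,back=.017,z=.065): # hub world xy
    return np.r_[np.array(hub)-back*np.array([np.sin(psi),np.cos(psi)]),z]
E
python3 - <<'E'
from h import *
h0=np.array([.5545,-.134]); T=None
def go(h,psi,N,back=.017):
    global T; print('hub stand',tost(h)); T=plan(rot(psi,50),tcpfor(h,psi,back),N,T)
go(h0,0.03,5,.020)
h=h0+.02*np.array([np.sin(.1),np.cos(.1)]); go(h,.27,5)
h=h+.06*np.array([np.sin(.27),np.cos(.27)]); go(h,.27,12)
E
```

```text
hub stand [-0.0109 -0.2432]
N 5 shift [ 2.3 -0.2  3.3] | 4.0 turn [-0.21  0.02  0.24] | 0.32
4 [ 0.5542 -0.1579  0.0651]
5 [ 0.5541 -0.1539  0.0648]
hub stand [-0.0116 -0.2232]
N 5 shift [ 3.  -1.   3.5] | 4.7 turn [-2.11  0.01  1.76] | 2.75
4 [ 0.552  -0.1352  0.065 ]
5 [ 0.552  -0.1305  0.065 ]
hub stand [-0.0035 -0.1637]
N 12 shift [ 3.2 -0.   3.8] | 5.0 turn [ 0. -0.  0.] | 0.0
4 [ 0.5573 -0.1113  0.0651]
8 [ 0.5626 -0.0922  0.0651]
12 [ 0.5679 -0.073   0.0651]
```

{"fn": "apply_moves", "kwargs": {
  "rows": [
    {"x":2.3,"y":-0.2,"z":3.3,"ax":-0.2,"ay":0,"az":0.25,"gripper":0.53},
    {"x":2.3,"y":-0.2,"z":3.3,"ax":-0.2,"ay":0,"az":0.25,"gripper":0.53},
    {"x":2.3,"y":-0.2,"z":3.3,"ax":-0.2,"ay":0,"az":0.25,"gripper":0.53},
    {"x":2.3,"y":-0.2,"z":3.3,"ax":-0.2,"ay":0,"az":0.25,"gripper":0.53},
    {"x":2.3,"y":-0.2,"z":3.3,"ax":-0.2,"ay":0,"az":0.25,"gripper":0.53}
  ]
}}

```text
clock: 4.0
position: [0.5535, -0.1527, 0.0642]
ee_rot: [0.651, 0.631, 0.302, -0.295]
ft_force: [0.1, -0.6, -0.1]
grip_width: 0.473
grasp_force: 0.0
```

{"fn": "apply_moves", "kwargs": {
  "rows": [
    {"x":3,"y":-1,"z":3.5,"ax":-2.1,"ay":0,"az":1.8,"gripper":0.53},
    {"x":3,"y":-1,"z":3.5,"ax":-2.1,"ay":0,"az":1.8,"gripper":0.53},
    {"x":3,"y":-1,"z":3.5,"ax":-2.1,"ay":0,"az":1.8,"gripper":0.53},
    {"x":3,"y":-1,"z":3.5,"ax":-2.1,"ay":0,"az":1.8,"gripper":0.53},
    {"x":3,"y":-1,"z":3.5,"ax":-2.1,"ay":0,"az":1.8,"gripper":0.53}
  ]
}}

```text
clock: 4.42
position: [0.5513, -0.1297, 0.0643]
ee_rot: [0.723, 0.547, 0.335, -0.257]
ft_force: [-0.3, -0.9, 0.5]
grip_width: 0.473
grasp_force: 0.5
```

```bash
python3 - <<'E'
from h import *
stat()
import pickle
cs={n:cam(n) for n in('scene','top')};pickle.dump(cs,open('c4.pkl','wb'))
wheel(cs)
a=cs['top']['color'][170:250,295:395];b=cs['scene']['color'][210:290,195:295]
f=lambda i:cv2.cvtColor(cv2.convertScaleAbs(cv2.resize(i,None,fx=4,fy=4,interpolation=cv2.INTER_CUBIC),alpha=1.8,beta=15),cv2.COLOR_RGB2BGR)
cv2.imwrite('pics/i.png',np.hstack([f(a),f(b)]))
E
```

```text
t 4.42 stand [-0.0146 -0.2393  0.0643] world [ 0.5513 -0.1297  0.0643] heading 0.281 tilt 49.9 ft [-0.33 -0.87  0.49] gw 0.473 gf 0.5002859432715923 q [ 1.08  0.73 -0.65  1.7  -0.47  1.12  0.51]
top hubs [(np.int32(28), array([337.4, 221.2]), array([ 0.5346, -0.1044]))]
scene hub [(np.int32(23), array([242.8, 249. ]), array([ 0.568 , -0.1087]))]
dot [(np.int32(4), array([227.5, 235. ])), (np.int32(2), array([249.5, 239. ])), (np.int32(3), array([232., 248.])), (np.int32(6), array([237.5, 249.3])), (np.int32(26), array([263.4, 262.6])), (np.int32(8), array([268.4, 265.2])), (np.int32(3), array([264.3, 268.3])), (np.int32(22), array([271. , 271.1])), (np.int32(4), array([262.5, 271. ])), (np.int32(4), array([262.5, 273.5]))]
```

View pics/i.png

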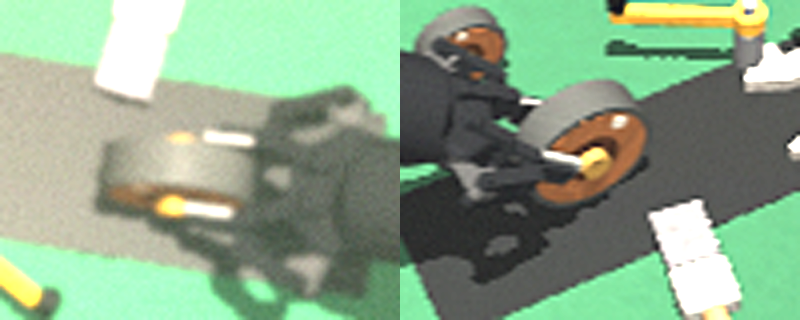

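Tips are against both stubs (crop (172,205) and (183,138)), the wheel is yawing right, and the dot has rolled to (620,122). Continuing straight on.

{"fn": "apply_moves", "kwargs": {
  "rows": [
    {"x":3.2,"y":0,"z":3.8,"ax":0,"ay":0,"az":0,"gripper":0.53},
    {"x":3.2,"y":0,"z":3.8,"ax":0,"ay":0,"az":0,"gripper":0.53},
    {"x":3.2,"y":0,"z":3.8,"ax":0,"ay":0,"az":0,"gripper":0.53},
    {"x":3.2,"y":0,"z":3.8,"ax":0,"ay":0,"az":0,"gripper":0.53},
    {"x":3.2,"y":0,"z":3.8,"ax":0,"ay":0,"az":0,"gripper":0.53}
  ]
}}

```text
clock: 4.93
position: [0.5583, -0.105, 0.0645]
ee_rot: [0.722, 0.548, 0.335, -0.258]
ft_force: [-1.4, 0.8, 3.2]
grip_width: 0.474
grasp_force: 1.6
```

{"fn": "apply_moves", "kwargs": {
  "rows": [
    {"x":3.2,"y":0,"z":3.8,"ax":0,"ay":0,"az":0,"gripper":0.53},
    {"x":3.2,"y":0,"z":3.8,"ax":0,"ay":0,"az":0,"gripper":0.53},
    {"x":3.2,"y":0,"z":3.8,"ax":0,"ay":0,"az":0,"gripper":0.53},
    {"x":3.2,"y":0,"z":3.8,"ax":0,"ay":0,"az":0,"gripper":0.53},
    {"x":3.2,"y":0,"z":3.8,"ax":0,"ay":0,"az":0,"gripper":0.53}
  ]
}}

```text
clock: 5.35
position: [0.5648, -0.0804, 0.0664]
ee_rot: [0.721, 0.548, 0.335, -0.259]
ft_force: [-10.3, -2.3, 23.5]
grip_width: 0.473
grasp_force: 14.4
```

```bash
cat >> h.py <<'E'
def look():
    cs={n:cam(n) for n in('scene','top')}
    a=blobs(cs['top'],*BR,(285,190,360,235)) # brass in top
    print('top',[(n,b,tost(onz(cs['top'],[b],.05)[0][:2])) for n,b in a])
    b=blobs(cs['scene'],*BR,(230,215,305,262));print('scene',[(n,q,tost(onz(cs['scene'],[q],.05)[0][:2])) for n,q in b])
    return cs
E
python3 - <<'E'
from h import *
stat(); cs=look()
T=cur();ps=.281
g=[]
for psi,L,N in((.28,.0,1),(.20,.03,6),(.135,.03,6)):
    pass
# white rail flare ends (z=.014), top view
print([(n,b,tost(onz(cs['top'],[b],.014)[0][:2])) for n,b in blobs(cs['top'],(0,0,150),(180,60,255),(255,175,300,225),8)])
E
```

```text
t 5.35 stand [-0.0079 -0.1887  0.0664] world [ 0.5648 -0.0804  0.0664] heading 0.276 tilt 50.2 ft [-10.3   -2.26  23.52] gw 0.473 gf 14.405287206172943 q [ 1.04  0.71 -0.68  1.74 -0.5   1.06  0.48]
top [(np.int32(25), array([319.5, 216.9]), array([-0.0306, -0.1688])), (np.int32(46), array([288.1, 231.5]), array([-0.0815, -0.0936]))]
scene [(np.int32(8), array([251.5, 215. ]), array([-0.1039, -0.1396])), (np.int32(43), array([276.7, 215.8]), array([-0.0658, -0.0735])), (np.int32(8), array([258. , 243.8]), array([ 0.0026, -0.1697]))]
[(np.int32(206), array([273.8, 188.5]), array([ 0.0346, -0.0362])), (np.int32(235), array([271. , 214.8]), array([-0.0386, -0.0405])), (np.int32(9), array([275.9, 221.3]), array([-0.0541, -0.0564]))]
```

Force is building to 23 N vertical, so something is wedging. Looking before going on.

```bash
python3 - <<'E'
from h import *
cs={n:cam(n) for n in('scene','top')}
a=cs['top']['color'][170:250,275:375];b=cs['scene']['color'][205:285,205:305]
f=lambda i:cv2.cvtColor(cv2.convertScaleAbs(cv2.resize(i,None,fx=4,fy=4,interpolation=cv2.INTER_CUBIC),alpha=1.8,beta=15),cv2.COLOR_RGB2BGR)
cv2.imwrite('pics/j.png',np.hstack([f(a),f(b)]))
E
```

```text
(no output)
```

View pics/j.png

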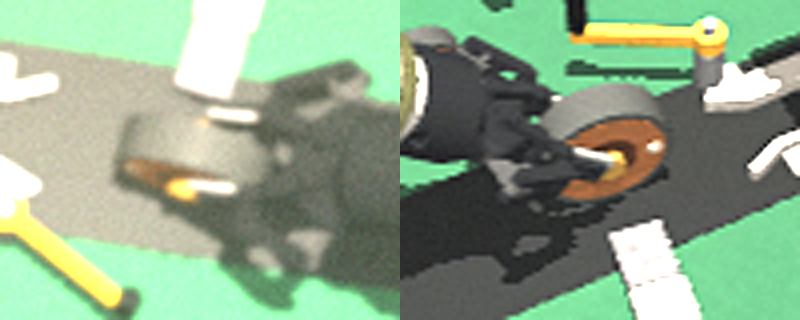

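The dot has rolled to the front (655,147), but the tips press on the upper rear of the stubs. That direction locks against pad friction. I'll open, back off, and push lower, at or below hub height.

{"fn": "apply_moves", "kwargs": {
  "rows": [
    {"x":0,"y":0,"z":-3,"ax":0,"ay":0,"az":0,"gripper":0.45},
    {"x":0,"y":0,"z":-4,"ax":0,"ay":0,"az":0,"gripper":0.45},
    {"x":0,"y":0,"z":-6,"ax":0,"ay":0,"az":0,"gripper":0.45},
    {"x":0,"y":0,"z":-7,"ax":0,"ay":0,"az":0,"gripper":0.47},
    {"x":0,"y":0,"z":0,"ax":0,"ay":0,"az":0,"gripper":0.5}
  ]
}}

```text
clock: 5.97
position: [0.5611, -0.0989, 0.0778]
ee_rot: [0.723, 0.547, 0.335, -0.256]
ft_force: [-1.1, 0.8, 0.5]
grip_width: 0.501
grasp_force: 0.1
```

```bash
python3 - <<'E'
from h import *
import pickle
stat(); cs=look(); pickle.dump(cs,open('c5.pkl','wb'))
a=cs['top']['color'][170:250,275:375];b=cs['scene']['color'][205:285,205:305]
f=lambda i:cv2.cvtColor(cv2.convertScaleAbs(cv2.resize(i,None,fx=4,fy=4,interpolation=cv2.INTER_CUBIC),alpha=1.8,beta=15),cv2.COLOR_RGB2BGR)
cv2.imwrite('pics/k.png',np.hstack([f(a),f(b)]))
# pad whites in top view
print(blobs(cs['top'],(0,0,160),(180,60,255),(318,190,345,225),3))
E
```

```text
t 5.97 stand [-0.0091 -0.2075  0.0778] world [ 0.5611 -0.0989  0.0778] heading 0.278 tilt 49.9 ft [-1.07  0.84  0.47] gw 0.501 gf 0.10886232135817409 q [ 1.06  0.7  -0.67  1.72 -0.5   1.09  0.48]
top [(np.int32(35), array([320.7, 217.1]), array([-0.0306, -0.1719])), (np.int32(46), array([288.1, 231.5]), array([-0.0815, -0.0936]))]
scene [(np.int32(6), array([250.5, 215. ]), array([-0.1053, -0.1423])), (np.int32(42), array([277. , 215.8]), array([-0.0654, -0.0727])), (np.int32(22), array([256.8, 244.5]), array([ 0.0032, -0.1739]))]
[(np.int32(33), array([326.9, 191. ])), (np.int32(13), array([340.5, 198.4])), (np.int32(12), array([335.2, 217.4]))]
```

View pics/k.png

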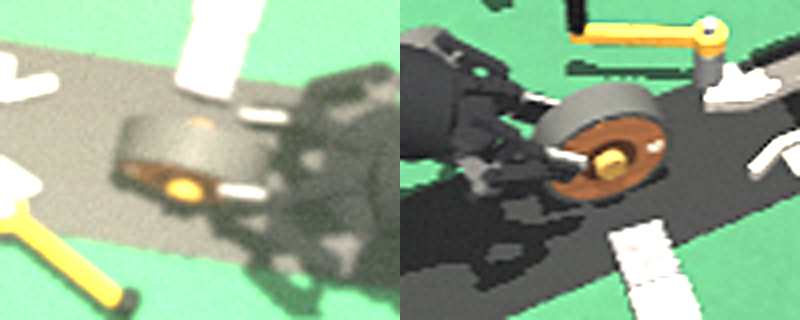

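The picture shows the wheel upright, axle from (183,190) to (203,122), aligned with the tool yaw but about 5 mm to the robot's side of the tool axis. From here I'll work by numbers only, since I've used up the picture allowance.

```bash
python3 - <<'E'
from h import *
hs=np.array([-.0095,-.1747]);psi=.28;d=psi-PHI;T=None
W=lambda h:st(*h,0)[:2]
T=plan(rot(psi,50),tcpfor(W(hs),psi,.041,.045),4,T)
hs=hs+.035*np.array([np.sin(d),np.cos(d)]);T=plan(rot(psi,50),tcpfor(W(hs),psi,.0255,.045),10,T);print(hs)
E
```

```text
N 4 shift [-7.8 -1.1  3.3] | 8.5 turn [-0.13  0.02  0.02] | 0.13
4 [ 0.5539 -0.106   0.0449]
N 10 shift [ 3.3 -0.   3.9] | 5.1 turn [-0. -0. -0.] | 0.0
4 [ 0.5595 -0.0863  0.045 ]
8 [ 0.5651 -0.0667  0.0451]
10 [ 0.568  -0.0569  0.0452]
[-0.0044 -0.1401]
```

{"fn": "apply_moves", "kwargs": {
  "rows": [
    {"x":-7.8,"y":-1.1,"z":3.3,"ax":0,"ay":0,"az":0,"gripper":0.5},
    {"x":-7.8,"y":-1.1,"z":3.3,"ax":0,"ay":0,"az":0,"gripper":0.5},
    {"x":-7.8,"y":-1.1,"z":3.3,"ax":0,"ay":0,"az":0,"gripper":0.5},
    {"x":-7.8,"y":-1.1,"z":3.3,"ax":0,"ay":0,"az":0,"gripper":0.5},
    {"x":0,"y":0,"z":0,"ax":0,"ay":0,"az":0,"gripper":0.51}
  ]
}}

```text
clock: 6.48
position: [0.5524, -0.1056, 0.0424]
ee_rot: [0.723, 0.547, 0.334, -0.258]
ft_force: [-0.9, -0.1, -0.0]
grip_width: 0.489
grasp_force: 0.0
```

{"fn": "apply_moves", "kwargs": {
  "rows": [
    {"x":3.3,"y":0,"z":3.9,"ax":0,"ay":0,"az":0,"gripper":0.51},
    {"x":3.3,"y":0,"z":3.9,"ax":0,"ay":0,"az":0,"gripper":0.51},
    {"x":3.3,"y":0,"z":3.9,"ax":0,"ay":0,"az":0,"gripper":0.51},
    {"x":3.3,"y":0,"z":3.9,"ax":0,"ay":0,"az":0,"gripper":0.51},
    {"x":3.3,"y":0,"z":3.9,"ax":0,"ay":0,"az":0,"gripper":0.51}
  ]
}}

```text
clock: 6.9
position: [0.5608, -0.0798, 0.0453]
ee_rot: [0.722, 0.548, 0.335, -0.257]
ft_force: [0.6, 1.1, -0.3]
grip_width: 0.49
grasp_force: 0.0
```

```bash
python3 - <<'E'
from h import *
stat(); cs=look()
E
```

```text
t 6.9 stand [-0.0119 -0.1886  0.0453] world [ 0.5608 -0.0798  0.0453] heading 0.276 tilt 50.0 ft [ 0.58  1.1  -0.31] gw 0.49 gf 0.0 q [ 1.04  0.74 -0.67  1.75 -0.49  1.02  0.5 ]
top [(np.int32(35), array([315.7, 215.7]), array([-0.029 , -0.1585])), (np.int32(46), array([288.1, 231.5]), array([-0.0815, -0.0936]))]
scene [(np.int32(7), array([251., 215.]), array([-0.1046, -0.1409])), (np.int32(4), array([258.5, 215. ]), array([-0.0941, -0.1208])), (np.int32(38), array([278.7, 215.9]), array([-0.0627, -0.0683])), (np.int32(20), array([259.6, 243.4]), array([ 0.0034, -0.165 ]))]
```

```bash
cat >> h.py <<'E'
def drive(hs,segs,back=.0255,z=.045,tilt=50):
    T=None
    hs=np.array(hs)
    for L,hd,psi,N in segs: # length, travel dir rel lane, final tool psi
        hs=hs+L*np.array([np.sin(hd),np.cos(hd)]); print('hub',hs)
        T=plan(rot(psi,tilt),tcpfor(st(*hs,0)[:2],psi,back,z),N,T)
E
python3 - <<'E'
from h import *
drive([-.0075,-.163],[(.025,.12,.23,5),(.04,.09,.18,8)])
E
```

```text
hub [-0.0045 -0.1382]
N 5 shift [3.1 0.5 3.9] | 5.0 turn [ 0.31  0.   -0.33] | 0.45
4 [ 0.5677 -0.0604  0.0448]
5 [ 0.5693 -0.0557  0.0447]
hub [-0.0009 -0.0983]
N 8 shift [3.2 0.2 3.8] | 5.0 turn [ 0.27  0.   -0.23] | 0.35
4 [ 0.5745 -0.0365  0.0447]
8 [ 0.5791 -0.0172  0.0447]
```

{"fn": "apply_moves", "kwargs": {
  "rows": [
    {"x":3.1,"y":0.5,"z":3.9,"ax":0.3,"ay":0,"az":-0.3,"gripper":0.51},
    {"x":3.1,"y":0.5,"z":3.9,"ax":0.3,"ay":0,"az":-0.3,"gripper":0.51},
    {"x":3.1,"y":0.5,"z":3.9,"ax":0.3,"ay":0,"az":-0.3,"gripper":0.51},
    {"x":3.1,"y":0.5,"z":3.9,"ax":0.3,"ay":0,"az":-0.3,"gripper":0.51},
    {"x":3.1,"y":0.5,"z":3.9,"ax":0.3,"ay":0,"az":-0.3,"gripper":0.51}
  ]
}}

```text
clock: 7.42
position: [0.5695, -0.0566, 0.0442]
ee_rot: [0.711, 0.562, 0.331, -0.263]
ft_force: [-0.2, 0.0, -0.1]
grip_width: 0.487
grasp_force: 0.4
```

```bash
python3 - <<'E'
from h import *
stat(); cs=look()
E
```

```text
t 7.42 stand [-0.0065 -0.1645  0.0442] world [ 0.5695 -0.0566  0.0442] heading 0.236 tilt 50.0 ft [-0.17  0.03 -0.09] gw 0.487 gf 0.36050702445209026 q [ 1.    0.75 -0.68  1.74 -0.49  1.02  0.49]
top [(np.int32(34), array([307.3, 213. ]), array([-0.0253, -0.1357])), (np.int32(46), array([288.1, 231.5]), array([-0.0815, -0.0936]))]
scene [(np.int32(43), array([276.9, 215.8]), array([-0.0655, -0.0729])), (np.int32(19), array([267.6, 241.1]), array([ 0.0067, -0.1408]))]
```

```bash
python3 - <<'E'
from h import *
drive([-.004,-.140],[(.048,.07,.16,10)])
E
```

```text
hub [-0.0006 -0.0921]
N 10 shift [3.  0.2 3.5] | 4.6 turn [ 0.31 -0.   -0.27] | 0.41
4 [ 0.5744 -0.0381  0.0446]
8 [ 0.5787 -0.0201  0.0448]
10 [ 0.5806 -0.0111  0.0449]
```

{"fn": "apply_moves", "kwargs": {
  "rows": [
    {"x":3,"y":0.2,"z":3.5,"ax":0.3,"ay":0,"az":-0.3,"gripper":0.51},
    {"x":3,"y":0.2,"z":3.5,"ax":0.3,"ay":0,"az":-0.3,"gripper":0.51},
    {"x":3,"y":0.2,"z":3.5,"ax":0.3,"ay":0,"az":-0.3,"gripper":0.51},
    {"x":3,"y":0.2,"z":3.5,"ax":0.3,"ay":0,"az":-0.3,"gripper":0.51},
    {"x":3,"y":0.2,"z":3.5,"ax":0.3,"ay":0,"az":-0.3,"gripper":0.51}
  ]
}}

```text
clock: 7.93
position: [0.5754, -0.0345, 0.0445]
ee_rot: [0.701, 0.575, 0.327, -0.267]
ft_force: [0.2, 0.8, -0.9]
grip_width: 0.493
grasp_force: 0.0
```

{"fn": "apply_moves", "kwargs": {
  "rows": [
    {"x":3,"y":0.2,"z":3.5,"ax":0.3,"ay":0,"az":-0.3,"gripper":0.51},
    {"x":3,"y":0.2,"z":3.5,"ax":0.3,"ay":0,"az":-0.3,"gripper":0.51},
    {"x":3,"y":0.2,"z":3.5,"ax":0.3,"ay":0,"az":-0.3,"gripper":0.51},
    {"x":3,"y":0.2,"z":3.5,"ax":0.3,"ay":0,"az":-0.3,"gripper":0.51},
    {"x":3,"y":0.2,"z":3.5,"ax":0.3,"ay":0,"az":-0.3,"gripper":0.51}
  ]
}}

```text
clock: 8.35
position: [0.5805, -0.012, 0.0447]
ee_rot: [0.689, 0.588, 0.323, -0.272]
ft_force: [-0.8, -0.2, -0.8]
grip_width: 0.487
grasp_force: 0.0
```

```bash
python3 - <<'E'
from h import *
import pickle
stat(); cs=look(); pickle.dump(cs,open('c6.pkl','wb'))
# mat edges near wheel in top view, wheel tyre extents: grey mask
print('scene white small',blobs(cs['scene'],(0,0,130),(180,90,255),(262,228,300,260),2))
E
```

```text
t 8.35 stand [-0.0015 -0.1188  0.0447] world [ 0.5805 -0.012   0.0447] heading 0.155 tilt 50.0 ft [-0.77 -0.19 -0.78] gw 0.487 gf 0.04667092231102288 q [ 0.92  0.77 -0.7   1.73 -0.47  1.01  0.48]
top [(np.int32(35), array([289.8, 208. ]), array([-0.0193, -0.0884])), (np.int32(47), array([288.1, 231.4]), array([-0.0812, -0.0936]))]
scene [(np.int32(7), array([252., 215.]), array([-0.1032, -0.1382])), (np.int32(39), array([277. , 215.6]), array([-0.0661, -0.0723])), (np.int32(23), array([283.2, 236.6]), array([ 0.0131, -0.0932]))]
scene white small [(np.int32(7), array([277. , 240.3])), (np.int32(27), array([295.9, 243.6]))]
```

```bash
python3 - <<'E'
from m0 import *
print('flare tips',[tost(p[:2]) for p in onz(T,t((372,183),(352,285)),.014)])
print('flares S',[tost(p[:2]) for p in onz(S,s((437,330),(390,262)),.014)])
print('mat',[tost(p[:2]) for p in onz(T,t((785,213),(420,157),(763,395),(380,340)),0)])
# flare tip at y via row profile of white mask, both cams
for n,box in (('top',(262,178,300,225)),('scene',(275,215,325,255))):
    h=cv2.cvtColor(cs[n]['color'],cv2.COLOR_RGB2HSV);x0,y0,x1,y1=box
    m=cv2.inRange(h,(0,0,120),(180,70,255))[y0:y1,x0:x1]
    ys,xs=np.nonzero(m);P=np.array([tost(p[:2]) for p in onz(cs[n],np.c_[xs+x0,ys+y0],.014)])
    for a,b in((-.075,-.068),(-.068,-.06),(-.06,-.05)):
        q=P[(P[:,1]>a)&(P[:,1]<b),0]; print(n,a,np.sort(q))
E
```

```text
flare tips [array([ 0.0353, -0.0743]), array([-0.0366, -0.0719])]
flares S [array([ 0.038 , -0.0704]), array([-0.0346, -0.0712])]
mat [array([ 0.062, -0.358]), array([ 0.0621, -0.1039]), array([-0.0654, -0.3572]), array([-0.0687, -0.0962])]
top -0.075 [-0.0431 -0.0427 -0.0422 -0.0404 -0.04   -0.0395 -0.0373 -0.0368 -0.0345
 -0.0341 -0.0318 -0.0314 -0.0291  0.0269  0.0301  0.0306  0.0329  0.0333
  0.0357  0.0361  0.0385  0.0389  0.0393  0.0412  0.0417  0.0612]
top -0.068 [-0.0439 -0.0435 -0.0416 -0.0412 -0.0408 -0.0385 -0.0381 -0.0377 -0.0358
 -0.0354 -0.035  -0.0331 -0.0327 -0.0323 -0.0304 -0.03   -0.0295 -0.0277
 -0.0272 -0.0249  0.0257  0.0261  0.0265  0.0289  0.0293  0.0297  0.0316
  0.0321  0.0325  0.0344  0.0348  0.0353  0.0372  0.0376  0.038   0.0408]
top -0.06 [-0.0587 -0.0564 -0.056  -0.0556 -0.0541 -0.0537 -0.0533 -0.0529 -0.051
 -0.0506 -0.0429 -0.0425 -0.0421 -0.0402 -0.0398 -0.0394 -0.0389 -0.0375
 -0.0371 -0.0367 -0.0362 -0.0348 -0.0344 -0.0339 -0.0335 -0.0321 -0.0316
 -0.0312 -0.0308 -0.0289 -0.0285 -0.0281 -0.0262 -0.0258 -0.0254 -0.0235
 -0.0231 -0.0208  0.0216  0.0221  0.0225  0.0244  0.0248  0.0252  0.0272
  0.0276  0.028   0.0284  0.0299  0.0304  0.0308  0.0312  0.0327  0.0331
  0.0336  0.034   0.0363  0.0368]
scene -0.075 [-0.04   -0.0386 -0.0352 -0.0338  0.03    0.0319  0.0332  0.0346  0.0364
  0.0378]
scene -0.068 [-0.0455 -0.0441 -0.0427 -0.042  -0.0406 -0.0392 -0.0372 -0.0358 -0.0344
 -0.0323 -0.0309  0.0263  0.0281  0.0295  0.0314  0.0328  0.0341  0.036
  0.0373  0.0392]
scene -0.06 [-0.0482 -0.0467 -0.0447 -0.0433 -0.0419 -0.0412 -0.0398 -0.0384 -0.0378
 -0.0364 -0.035  -0.0335 -0.0329 -0.0315 -0.0301 -0.0287  0.0225  0.0244
  0.0258  0.0272  0.0277  0.029   0.0304  0.0309  0.0323  0.0355]
```

```bash
python3 - <<'E'
from h import *
drive([-.001,-.0935],[(.048,.02,.135,10)])
E
```

```text
hub [-0.     -0.0455]
N 10 shift [3.  0.1 3.6] | 4.7 turn [ 0.12  0.   -0.07] | 0.14
4 [0.5838 0.0072 0.0448]
8 [0.5869 0.0257 0.0448]
10 [0.5884 0.0349 0.0447]
```

{"fn": "apply_moves", "kwargs": {
  "rows": [
    {"x":3,"y":0.1,"z":3.6,"ax":0.1,"ay":0,"az":-0.1,"gripper":0.51},
    {"x":3,"y":0.1,"z":3.6,"ax":0.1,"ay":0,"az":-0.1,"gripper":0.51},
    {"x":3,"y":0.1,"z":3.6,"ax":0.1,"ay":0,"az":-0.1,"gripper":0.51},
    {"x":3,"y":0.1,"z":3.6,"ax":0.1,"ay":0,"az":-0.1,"gripper":0.51},
    {"x":3,"y":0.1,"z":3.6,"ax":0.1,"ay":0,"az":-0.1,"gripper":0.51}
  ]
}}

```text
clock: 8.87
position: [0.5846, 0.0111, 0.0446]
ee_rot: [0.686, 0.593, 0.321, -0.274]
ft_force: [-0.1, -0.3, 0.6]
grip_width: 0.491
grasp_force: 0.0
```

{"fn": "apply_moves", "kwargs": {
  "rows": [
    {"x":3,"y":0.1,"z":3.6,"ax":0.1,"ay":0,"az":-0.1,"gripper":0.51},
    {"x":3,"y":0.1,"z":3.6,"ax":0.1,"ay":0,"az":-0.1,"gripper":0.51},
    {"x":3,"y":0.1,"z":3.6,"ax":0.1,"ay":0,"az":-0.1,"gripper":0.51},
    {"x":3,"y":0.1,"z":3.6,"ax":0.1,"ay":0,"az":-0.1,"gripper":0.51},
    {"x":3,"y":0.1,"z":3.6,"ax":0.1,"ay":0,"az":-0.1,"gripper":0.51}
  ]
}}

```text
clock: 9.28
position: [0.5885, 0.0342, 0.0445]
ee_rot: [0.682, 0.597, 0.32, -0.275]
ft_force: [0.0, 0.8, 0.5]
grip_width: 0.491
grasp_force: 0.0
```

```bash
cat >> h.py <<'E'
def look2():
    cs={n:cam(n) for n in('scene','top')}
    for n,b in(('top',(240,185,330,230)),('scene',(270,200,345,255))):
        print(n,[(k,q,tost(onz(cs[n],[q],.05)[0][:2])) for k,q in blobs(cs[n],*BR,b)])
    return cs
E
python3 - <<'E'
from h import *
stat(); cs=look2()
drive([-.0005,-.046],[(.03,.0,.135,6),(.02,0,.135,6)])
E
```

```text
t 9.28 stand [ 0.0001 -0.072   0.0445] world [0.5885 0.0342 0.0445] heading 0.128 tilt 49.9 ft [0.01 0.8  0.47] gw 0.491 gf 0.02074628253467381 q [ 0.87  0.77 -0.72  1.75 -0.48  0.96  0.45]
top [(np.int32(29), array([273.5, 204.2]), array([-0.0159, -0.0445])), (np.int32(90), array([279.2, 225.1]), array([-0.0685, -0.0681]))]
scene [(np.int32(82), array([279.3, 214.1]), array([-0.0681, -0.0634])), (np.int32(20), array([298. , 231.6]), array([ 0.017, -0.046]))]
hub [-0.0005 -0.016 ]
N 6 shift [ 3.2 -0.1  3.8] | 5.0 turn [0.04 0.   0.05] | 0.06
4 [0.5905 0.0546 0.0447]
6 [0.5917 0.0645 0.0447]
hub [-0.0005  0.004 ]
N 6 shift [2.2 0.  2.5] | 3.3 turn [-0.  0.  0.] | 0.0
4 [0.5935 0.0777 0.045 ]
6 [0.5944 0.0843 0.0452]
```

{"fn": "apply_moves", "kwargs": {
  "rows": [
    {"x":3.2,"y":0,"z":3.8,"ax":0,"ay":0,"az":0,"gripper":0.51},
    {"x":3.2,"y":0,"z":3.8,"ax":0,"ay":0,"az":0,"gripper":0.51},
    {"x":3.2,"y":0,"z":3.8,"ax":0,"ay":0,"az":0,"gripper":0.51},
    {"x":3.2,"y":0,"z":3.8,"ax":0,"ay":0,"az":0,"gripper":0.51},
    {"x":3.2,"y":0,"z":3.8,"ax":0,"ay":0,"az":0,"gripper":0.51}
  ]
}}

```text
clock: 9.8
position: [0.5917, 0.059, 0.0446]
ee_rot: [0.682, 0.597, 0.32, -0.275]
ft_force: [-0.4, -0.6, -1.1]
grip_width: 0.49
grasp_force: 0.0
```

{"fn": "apply_moves", "kwargs": {
  "rows": [
    {"x":2.6,"y":0,"z":3,"ax":0,"ay":0,"az":0,"gripper":0.51},
    {"x":2,"y":0,"z":2.4,"ax":0,"ay":0,"az":0,"gripper":0.51},
    {"x":2,"y":0,"z":2.4,"ax":0,"ay":0,"az":0,"gripper":0.51},
    {"x":1.6,"y":0,"z":1.9,"ax":0,"ay":0,"az":0,"gripper":0.51}
  ]
}}

```text
clock: 10.13
position: [0.5935, 0.0712, 0.0445]
ee_rot: [0.682, 0.597, 0.32, -0.275]
ft_force: [-1.5, -0.5, 0.6]
grip_width: 0.492
grasp_force: 0.0
```

```bash
python3 - <<'E'
from h import *
stat(); cs=look2()
E
```

```text
t 10.13 stand [ 0.0002 -0.0346  0.0445] world [0.5935 0.0712 0.0445] heading 0.128 tilt 49.9 ft [-1.53 -0.5   0.62] gw 0.492 gf 0.0 q [ 0.82  0.76 -0.74  1.77 -0.5   0.9   0.42]
top [(np.int32(97), array([279.2, 224.6]), array([-0.0672, -0.0679]))]
scene [(np.int32(4), array([279.5, 212.5]), array([-0.0735, -0.0599]))]
```

{"fn": "apply_moves", "kwargs": {
  "rows": [
    {"x":1.5,"y":0,"z":1.8,"ax":0,"ay":0,"az":0,"gripper":0.51},
    {"x":1.5,"y":0,"z":1.8,"ax":0,"ay":0,"az":0,"gripper":0.51},
    {"x":1.2,"y":0,"z":1.4,"ax":0,"ay":0,"az":0,"gripper":0.51},
    {"x":1,"y":0,"z":1.2,"ax":0,"ay":0,"az":0,"gripper":0.51},
    {"x":0,"y":0,"z":0,"ax":0,"ay":0,"az":0,"gripper":0.51}
  ]
}}

```text
clock: 10.65
position: [0.5945, 0.0794, 0.0446]
ee_rot: [0.682, 0.597, 0.32, -0.276]
ft_force: [-0.3, 1.1, 0.1]
grip_width: 0.491
grasp_force: 0.0
```

{"fn": "apply_moves", "kwargs": {
  "rows": [
    {"x":1,"y":0,"z":1.2,"ax":0,"ay":0,"az":0,"gripper":0.51},
    {"x":0,"y":0,"z":0,"ax":0,"ay":0,"az":0,"gripper":0.51}
  ]
}}

```text
clock: 10.82
position: [0.5948, 0.0807, 0.0446]
ee_rot: [0.682, 0.597, 0.32, -0.275]
ft_force: [-0.3, -0.2, 0.5]
grip_width: 0.487
grasp_force: 0.0
```

```bash
python3 - <<'E'
from h import *
stat()
E
```

```text
t 10.82 stand [ 0.0001 -0.025   0.0446] world [0.5948 0.0807 0.0446] heading 0.128 tilt 50.0 ft [-0.31 -0.23  0.49] gw 0.487 gf 0.0 q [ 0.81  0.76 -0.75  1.77 -0.5   0.89  0.41]
```

{"fn": "apply_moves", "kwargs": {
  "rows": [
    {"x":1,"y":0,"z":1.2,"ax":0,"ay":0,"az":0,"gripper":0.51},
    {"x":0,"y":0,"z":0,"ax":0,"ay":0,"az":0,"gripper":0.51}
  ]
}}

```text
clock: 10.98
position: [0.595, 0.0823, 0.0446]
ee_rot: [0.682, 0.597, 0.32, -0.275]
ft_force: [1.3, 0.3, 0.6]
grip_width: 0.489
grasp_force: 0.0
```

{"fn": "apply_moves", "kwargs": {
  "rows": [
    {"x":1,"y":0,"z":1.2,"ax":0,"ay":0,"az":0,"gripper":0.51},
    {"x":0,"y":0,"z":0,"ax":0,"ay":0,"az":0,"gripper":0.51}
  ]
}}

```text
clock: 11.15
position: [0.5952, 0.0838, 0.0446]
ee_rot: [0.682, 0.597, 0.32, -0.275]
ft_force: [0.2, -0.2, 0.4]
grip_width: 0.492
grasp_force: 0.0
```

{"fn": "apply_moves", "kwargs": {
  "rows": [
    {"x":1,"y":0,"z":1.2,"ax":0,"ay":0,"az":0,"gripper":0.51},
    {"x":0,"y":0,"z":0,"ax":0,"ay":0,"az":0,"gripper":0.51}
  ]
}}

```text
clock: 11.32
position: [0.5957, 0.0842, 0.0443]
ee_rot: [0.683, 0.597, 0.32, -0.275]
ft_force: [-2.5, -4.0, 0.8]
grip_width: 0.49
grasp_force: 1.7
```

```bash
python3 - <<'E'
from h import *
stat()
E
```

```text
t 11.32 stand [ 0.0006 -0.0214  0.0443] world [0.5957 0.0842 0.0443] heading 0.129 tilt 49.9 ft [-2.49 -4.02  0.8 ] gw 0.49 gf 1.6945847310125828 q [ 0.8   0.76 -0.75  1.77 -0.5   0.88  0.41]
```

Contact with the stop shows as −4 N, so I'll open slightly and retreat straight back along the lane.

{"fn": "apply_moves", "kwargs": {
  "rows": [
    {"x":-0.6,"y":0,"z":-0.7,"ax":0,"ay":0,"az":0,"gripper":0.47},
    {"x":-1.2,"y":0,"z":-1.4,"ax":0,"ay":0,"az":0,"gripper":0.45},
    {"x":-3,"y":0,"z":-3.6,"ax":0,"ay":0,"az":0,"gripper":0.45},
    {"x":-5,"y":0,"z":-6,"ax":0,"ay":0,"az":0,"gripper":0.45},
    {"x":-7,"y":0,"z":-8.4,"ax":0,"ay":0,"az":0,"gripper":0.45}
  ]
}}

```text
clock: 11.73
position: [0.5916, 0.0591, 0.0447]
ee_rot: [0.682, 0.597, 0.32, -0.276]
ft_force: [0.9, -0.7, -0.0]
grip_width: 0.554
grasp_force: 0.0
```

{"fn": "apply_moves", "kwargs": {
  "rows": [
    {"x":-9,"y":0,"z":-10.7,"ax":0,"ay":0,"az":0,"gripper":0.45},
    {"x":-11,"y":0,"z":-13.1,"ax":0,"ay":0,"az":0,"gripper":0.45},
    {"x":-11,"y":0,"z":-13.1,"ax":0,"ay":0,"az":0,"gripper":0.45},
    {"x":0,"y":0,"z":-20,"ax":0,"ay":0,"az":0,"gripper":0.7},
    {"x":10,"y":0,"z":-25,"ax":0,"ay":0,"az":0,"gripper":1}
  ]
}}

```text
clock: 12.15
position: [0.5797, -0.0197, 0.0792]
ee_rot: [0.684, 0.595, 0.319, -0.276]
ft_force: [0.2, 0.4, 0.6]
grip_width: 0.278
grasp_force: 0.0
```

```bash
python3 - <<'E'
from h import *
import pickle
stat(); cs=look2(); pickle.dump(cs,open('c7.pkl','wb'))
# black knob in both views
for n,b in(('top',(290,235,320,260)),('scene',(240,195,262,220))):
    h=cs[n]['color'][b[1]:b[3],b[0]:b[2]].max(2); ys,xs=np.nonzero(h<45);print(n,len(xs),xs.mean()+b[0],ys.mean()+b[1],ys.min()+b[1],ys.max()+b[1])
a=np.array([2.085]);print('knob world',[st(-.062+.1*np.cos(q),-.06-.1*np.sin(q),.09) for q in(2.085,1.57,1,0)])
E
```

```text
t 12.15 stand [-0.0013 -0.1265  0.0792] world [ 0.5797 -0.0197  0.0792] heading 0.136 tilt 50.0 ft [0.2  0.41 0.57] gw 0.278 gf 0.0 q [ 0.93  0.72 -0.71  1.7  -0.47  1.08  0.45]
top [(np.int32(85), array([279.4, 225.2]), array([-0.0686, -0.0686]))]
scene [(np.int32(88), array([278.6, 214.1]), array([-0.0691, -0.0653]))]<stdin>:6: RuntimeWarning: Mean of empty slice.
  ret = ret.dtype.type(ret / rcount)
Traceback (most recent call last):
ValueError: zero-size array to reduction operation minimum which has no identity
```

```bash
cat >> h.py <<'E'
YE=((20,140,130),(32,255,255))
def keeper(cs):
    for n,b in(('top',(245,170,330,262)),('scene',(235,190,345,250))):
        x0,y0,x1,y1=b
        m=cv2.inRange(cv2.cvtColor(cs[n]['color'],cv2.COLOR_RGB2HSV)[y0:y1,x0:x1],*YE)
        k,l,s,_=cv2.connectedComponentsWithStats(m)
        if k<2: print(n,'none');continue
        i=1+np.argmax(s[1:,4]);ys,xs=np.nonzero(l==i)
        P=onz(cs[n],np.c_[xs+x0,ys+y0],.058)
        Q=np.array([tost(p[:2]) for p in P])-[-.062,-.06];Q=Q[np.hypot(*Q.T)>.03]
        if len(Q)>5: print(n,len(Q),'angle',np.arctan2(-Q[:,1].mean(),Q[:,0].mean()),'rmax',np.hypot(*Q.T).max())
def wheelin(cs):
    c=cs['scene'];print('proj hub far end, top rim, rear rim',proj(c,[st(.025,0,.05),st(0.015,0,.1),st(.015,-.05,.05)]))
    x0,y0,x1,y1=295,190,350,250;h=cv2.cvtColor(c['color'],cv2.COLOR_RGB2HSV)[y0:y1,x0:x1]
    m=cv2.inRange(h,(4,90,40),(17,255,255));m[:, :]=m
    ys,xs=np.nonzero(m);print('brown',len(xs),xs.mean()+x0 if len(xs) else 0,ys.mean()+y0 if len(xs) else 0)
    print('brass',blobs(c,(17,90,70),(34,255,255),(295,190,350,250),3))
E
python3 - <<'E'
from h import *
import pickle
for f in('c0.pkl','c1.pkl','c7.pkl'):
    cs=pickle.load(open(f,'rb'));keeper(cs)
wheelin(cs)
E
```

```text
top 116 angle 2.134696471470629 rmax 0.09152680401122343
scene 54 angle 2.1436272447034908 rmax 0.09146611218503617
top 117 angle 2.135727717831063 rmax 0.09152680401122343
scene 53 angle 2.145364669601186 rmax 0.09146611218503617
top 119 angle 2.135698032982484 rmax 0.09152680401122343
scene 53 angle 2.145364669601186 rmax 0.09146611218503617
proj hub far end, top rim, rear rim [[312.9076 227.8245]
 [312.1132 214.63  ]
 [296.4821 231.6349]]
brown 293 312.59044368600684 225.13993174061434
brass [(np.int32(37), array([313.2, 226.9]))]
```

Keeper angle is about 2.11 and unchanged. The hub appears at (313,227), where the seated wheel should project, so it is against the stop. Now the tool goes up and over to behind the knob.

```bash
cat >> h.py <<'E'
def push(a,off,z=.086):
    k=np.array([-.062+.1*np.cos(a),-.06-.1*np.sin(a)]);n=np.array([np.sin(a),np.cos(a)])
    return rot(PHI+a-np.pi/2,0),st(*(k-off*n),z)
E
python3 - <<'E'
from h import *
T=cur();T1=plan(T[:3,:3],T[:3,3]+[0,0,.12],3)
Rm,p=push(2.11,.034,.19);T2=plan(Rm,p,9,T1)
E
```

```text
N 3 shift [ 30.6   0.4 -25.8] | 40.0 turn [0. 0. 0.] | 0.0
3 [ 0.583  -0.0213  0.2036]
N 9 shift [ -4.6 -15.6  -0.1] | 16.3 turn [-1.41 -5.42  3.2 ] | 6.45
4 [ 0.5189 -0.0208  0.193 ]
8 [ 0.4553 -0.0081  0.1904]
9 [ 0.4399 -0.0028  0.1904]
```

{"fn": "apply_moves", "kwargs": {
  "rows": [
    {"x":30.6,"y":0.4,"z":-25.8,"ax":0,"ay":0,"az":0,"gripper":1},
    {"x":30.6,"y":0.4,"z":-25.8,"ax":0,"ay":0,"az":0,"gripper":1},
    {"x":30.6,"y":0.4,"z":-25.8,"ax":0,"ay":0,"az":0,"gripper":1},
    {"x":-4.6,"y":-15.6,"z":0,"ax":-1.4,"ay":-5.4,"az":3.2,"gripper":1},
    {"x":-4.6,"y":-15.6,"z":0,"ax":-1.4,"ay":-5.4,"az":3.2,"gripper":1}
  ]
}}

```text
clock: 12.67
position: [0.5507, -0.0203, 0.1959]
ee_rot: [0.75, 0.572, 0.253, -0.216]
ft_force: [-0.2, 1.0, -0.0]
grip_width: -0.003
grasp_force: 0.0
```

{"fn": "apply_moves", "kwargs": {
  "rows": [
    {"x":-4.6,"y":-15.6,"z":0,"ax":-1.4,"ay":-5.4,"az":3.2,"gripper":1},
    {"x":-4.6,"y":-15.6,"z":0,"ax":-1.4,"ay":-5.4,"az":3.2,"gripper":1},
    {"x":-4.6,"y":-15.6,"z":0,"ax":-1.4,"ay":-5.4,"az":3.2,"gripper":1},
    {"x":-4.6,"y":-15.6,"z":0,"ax":-1.4,"ay":-5.4,"az":3.2,"gripper":1},
    {"x":-4.6,"y":-15.6,"z":0,"ax":-1.4,"ay":-5.4,"az":3.2,"gripper":1}
  ]
}}

```text
clock: 13.08
position: [0.4689, -0.0096, 0.1887]
ee_rot: [0.871, 0.481, 0.072, -0.064]
ft_force: [0.9, -0.0, -0.3]
grip_width: 0.003
grasp_force: 0.0
```

```bash
python3 - <<'E'
from h import *
stat(); Rm,p=push(2.11,.034,.19);T1=plan(Rm,p,3)
Rm,p=push(2.11,.034,.088);T1=plan(Rm,p,3,T1)
E
```

```text
t 13.08 stand [-0.1124 -0.1314  0.1887] world [ 0.4689 -0.0096  0.1887] heading 0.565 tilt 10.8 ft [ 0.92 -0.05 -0.26] gw 0.003 gf 0.0 q [ 0.78  0.04 -0.73  1.94 -0.18  1.12 -0.44]
N 3 shift [-3.5 -9.4 -0.6] | 10.0 turn [-1.   -3.56  2.16] | 4.28
3 [ 0.4396 -0.0026  0.19  ]
N 3 shift [-0. -0. 34.] | 34.0 turn [-0.  0. -0.] | 0.0
3 [ 0.4396 -0.0026  0.088 ]
```

{"fn": "apply_moves", "kwargs": {
  "rows": [
    {"x":-3.5,"y":-9.4,"z":-0.6,"ax":-1,"ay":-3.6,"az":2.2,"gripper":1},
    {"x":-3.5,"y":-9.4,"z":-0.6,"ax":-1,"ay":-3.6,"az":2.2,"gripper":1},
    {"x":-3.5,"y":-9.4,"z":-0.6,"ax":-1,"ay":-3.6,"az":2.2,"gripper":1},
    {"x":0,"y":0,"z":0,"ax":0,"ay":0,"az":0,"gripper":1}
  ]
}}

```text
clock: 13.42
position: [0.4396, 0.0005, 0.19]
ee_rot: [0.9, 0.435, -0.001, -0.001]
ft_force: [-0.1, 0.6, -0.3]
grip_width: 0.001
grasp_force: 0.0
```

```bash
python3 - <<'E'
from h import *
stat(); Rm,p=push(2.11,.034,.088);T1=plan(Rm,p,4)
Rm,p=push(2.11,.0235,.088);T1=plan(Rm,p,3,T1)
Rm,p=push(1.05,.0235,.088);T1=plan(Rm,p,15,T1)
Rm,p=push(0.1,.0235,.088);T1=plan(Rm,p,14,T1)
E
```

```text
t 13.42 stand [-0.1428 -0.1254  0.19  ] world [0.4396 0.0005 0.19  ] heading 0.67 tilt -0.1 ft [-0.08  0.6  -0.27] gw 0.001 gf 0.0 q [ 0.71  0.   -0.8   1.96  0.    1.19 -0.76]
N 4 shift [-0.6  0.5 25.5] | 25.5 turn [-0.03  0.02  0.06] | 0.07
4 [ 0.4395 -0.0026  0.088 ]
N 3 shift [0.  3.5 0. ] | 3.5 turn [-0. -0.  0.] | 0.0
3 [ 0.4477 -0.0092  0.088 ]
N 15 shift [-1.4  7.1  0. ] | 7.2 turn [ 0.   -0.   -4.05] | 4.05
4 [ 0.4686 -0.0291  0.088 ]
8 [ 0.4942 -0.0424  0.088 ]
12 [ 0.5225 -0.0481  0.088 ]
15 [ 0.5441 -0.047   0.088 ]
N 14 shift [-1.4  6.8  0. ] | 6.9 turn [ 0.   -0.   -3.89] | 3.89
4 [ 0.5707 -0.0392  0.088 ]
8 [ 0.5942 -0.0246  0.088 ]
12 [ 0.6129 -0.0042  0.088 ]
14 [0.6201 0.0077 0.088 ]
```

{"fn": "apply_moves", "kwargs": {
  "rows": [
    {"x":-0.6,"y":0.5,"z":25.5,"ax":0,"ay":0,"az":0,"gripper":1},
    {"x":-0.6,"y":0.5,"z":25.5,"ax":0,"ay":0,"az":0,"gripper":1},
    {"x":-0.6,"y":0.5,"z":25.5,"ax":0,"ay":0,"az":0,"gripper":1},
    {"x":-0.6,"y":0.5,"z":25.5,"ax":0,"ay":0,"az":0,"gripper":1},
    {"x":0,"y":3.5,"z":0,"ax":0,"ay":0,"az":0,"gripper":1}
  ]
}}

```text
clock: 13.83
position: [0.44, -0.0069, 0.0834]
ee_rot: [0.901, 0.435, -0.002, -0.005]
ft_force: [-1.8, 0.1, -1.2]
grip_width: -0.0
grasp_force: 0.0
```

{"fn": "apply_moves", "kwargs": {
  "rows": [
    {"x":0,"y":3.5,"z":0,"ax":0,"ay":0,"az":0,"gripper":1},
    {"x":0,"y":3.5,"z":0,"ax":0,"ay":0,"az":0,"gripper":1},
    {"x":-1.4,"y":7.1,"z":0,"ax":0,"ay":0,"az":-4,"gripper":1},
    {"x":-1.4,"y":7.1,"z":0,"ax":0,"ay":0,"az":-4,"gripper":1},
    {"x":-1.4,"y":7.1,"z":0,"ax":0,"ay":0,"az":-4,"gripper":1}
  ]
}}

```text
clock: 14.25
position: [0.4652, -0.0266, 0.0892]
ee_rot: [0.849, 0.528, 0.001, -0.001]
ft_force: [-1.3, 0.1, -0.3]
grip_width: 0.001
grasp_force: 0.4
```

```bash
python3 - <<'E'
from h import *
stat(); cs={n:cam(n) for n in('scene','top')}; keeper(cs)
psi=np.arctan2(*cur()[:2,0]); print('a from tool',psi-PHI+np.pi/2)
for a in(1.8,1.9,2.0): print(a,tost(push(a,.0235)[1]))
E
```

```text
t 14.25 stand [-0.1138 -0.1488  0.0892] world [ 0.4652 -0.0266  0.0892] heading 0.459 tilt 0.2 ft [-1.29  0.13 -0.32] gw 0.001 gf 0.3713984973728657 q [ 0.7   0.22 -0.79  2.01  0.18  0.98 -0.64]
top 22 angle 1.9061549721275004 rmax 0.04215794472784547
scene 49 angle 1.909924019798148 rmax 0.0887376099458658
a from tool 1.8980189238534932
1.8 [-0.1076 -0.152   0.086 ]
1.9 [-0.1166 -0.147   0.086 ]
2.0 [-0.125  -0.1412  0.086 ]
```

Works well: the keeper follows at 1.9. Continuing the arc.

{"fn": "apply_moves", "kwargs": {
  "rows": [
    {"x":-1.4,"y":7.1,"z":0,"ax":0,"ay":0,"az":-4.05,"gripper":1},
    {"x":-1.4,"y":7.1,"z":0,"ax":0,"ay":0,"az":-4.05,"gripper":1},
    {"x":-1.4,"y":7.1,"z":0,"ax":0,"ay":0,"az":-4.05,"gripper":1},
    {"x":-1.4,"y":7.1,"z":0,"ax":0,"ay":0,"az":-4.05,"gripper":1},
    {"x":-1.4,"y":7.1,"z":0,"ax":0,"ay":0,"az":-4.05,"gripper":1}
  ]
}}

```text
clock: 14.77
position: [0.4957, -0.0439, 0.0884]
ee_rot: [0.744, 0.668, 0.001, -0.002]
ft_force: [-1.2, 1.3, -0.4]
grip_width: 0.003
grasp_force: 0.4
```

{"fn": "apply_moves", "kwargs": {
  "rows": [
    {"x":-1.4,"y":7.1,"z":0,"ax":0,"ay":0,"az":-4.05,"gripper":1},
    {"x":-1.4,"y":7.1,"z":0,"ax":0,"ay":0,"az":-4.05,"gripper":1},
    {"x":-1.4,"y":7.1,"z":0,"ax":0,"ay":0,"az":-4.05,"gripper":1},
    {"x":-1.4,"y":7.1,"z":0,"ax":0,"ay":0,"az":-4.05,"gripper":1},
    {"x":-1.4,"y":7.1,"z":0,"ax":0,"ay":0,"az":-4.05,"gripper":1}
  ]
}}

```text
clock: 15.18
position: [0.5312, -0.0497, 0.0883]
ee_rot: [0.615, 0.788, 0.001, -0.001]
ft_force: [-0.8, 0.3, 0.4]
grip_width: -0.0
grasp_force: 0.4
```

```bash
python3 - <<'E'
from h import *
stat(); cs={n:cam(n) for n in('scene','top')}; keeper(cs)
a=np.arctan2(*cur()[:2,0])-PHI+np.pi/2; print('a tool',a,tost(push(a,.0235)[1]))
Rm,p=push(.1,.0225,.089);plan(Rm,p,16)
E
```

```text
t 15.18 stand [-0.0453 -0.1628  0.0883] world [ 0.5312 -0.0497  0.0883] heading -0.245 tilt 0.2 ft [-0.82  0.34  0.4 ] gw -0.0 gf 0.3600473888218403 q [ 0.73  0.41 -0.85  1.84  0.34  1.05 -0.  ]
top 89 angle 1.183258843297723 rmax 0.0801006302850883
scene 44 angle 1.1984756385299942 rmax 0.08335834010704804
a tool 1.1922428625277262 [-0.0469 -0.1616  0.086 ]
N 16 shift [-1.2  6.9 -0. ] | 7.0 turn [ 0.01 -0.01 -3.91] | 3.91
4 [ 0.5592 -0.0447  0.0882]
8 [ 0.5844 -0.0326  0.0882]
12 [ 0.6054 -0.0142  0.0882]
16 [0.6206 0.0092 0.0883]
```

{"fn": "apply_moves", "kwargs": {
  "rows": [
    {"x":-1.2,"y":6.9,"z":0,"ax":0,"ay":0,"az":-3.9,"gripper":1},
    {"x":-1.2,"y":6.9,"z":0,"ax":0,"ay":0,"az":-3.9,"gripper":1},
    {"x":-1.2,"y":6.9,"z":0,"ax":0,"ay":0,"az":-3.9,"gripper":1},
    {"x":-1.2,"y":6.9,"z":0,"ax":0,"ay":0,"az":-3.9,"gripper":1},
    {"x":-1.2,"y":6.9,"z":0,"ax":0,"ay":0,"az":-3.9,"gripper":1}
  ]
}}

```text
clock: 15.7
position: [0.5647, -0.0426, 0.0878]
ee_rot: [0.474, 0.881, 0.001, -0.001]
ft_force: [-0.5, -0.0, 0.3]
grip_width: -0.001
grasp_force: 0.4
```

{"fn": "apply_moves", "kwargs": {
  "rows": [
    {"x":-1.2,"y":6.9,"z":0,"ax":0,"ay":0,"az":-3.9,"gripper":1},
    {"x":-1.2,"y":6.9,"z":0,"ax":0,"ay":0,"az":-3.9,"gripper":1},
    {"x":-1.2,"y":6.9,"z":0,"ax":0,"ay":0,"az":-3.9,"gripper":1},
    {"x":-1.2,"y":6.9,"z":0,"ax":0,"ay":0,"az":-3.9,"gripper":1},
    {"x":-1.2,"y":6.9,"z":0,"ax":0,"ay":0,"az":-3.9,"gripper":1}
  ]
}}

```text
clock: 16.12
position: [0.5945, -0.0244, 0.0879]
ee_rot: [0.318, 0.948, 0.002, -0.001]
ft_force: [-0.1, -1.5, -0.4]
grip_width: 0.004
grasp_force: 0.4
```

```bash
python3 - <<'E'
from h import *
stat(); cs={n:cam(n) for n in('scene','top')}; keeper(cs); wheelin(cs)
a=np.arctan2(*cur()[:2,0])-PHI+np.pi/2; print('a tool',a,tost(push(a,.0235)[1]))
Rm,p=push(.1,.0225,.089);plan(Rm,p,6)
E
```

```text
t 16.12 stand [ 0.014  -0.1292  0.0879] world [ 0.5945 -0.0244  0.0879] heading -0.924 tilt 0.2 ft [-0.06 -1.46 -0.4 ] gw 0.004 gf 0.39866010658442974 q [ 0.68  0.58 -0.93  1.67  0.5   1.14  0.54]
top 20 angle 0.49521060459976657 rmax 0.04018932635690116
scene none
proj hub far end, top rim, rear rim [[312.9076 227.8245]
 [312.1132 214.63  ]
 [296.4821 231.6349]]
brown 303 312.44884488448844 225.15841584158414
brass [(np.int32(38), array([313.2, 226.8]))]
a tool 0.5119536302923784 [ 0.0137 -0.1295  0.086 ]
N 6 shift [-1.4  6.8 -0.2] | 6.9 turn [ 0.04 -0.03 -3.93] | 3.93
4 [ 0.6135 -0.003   0.0887]
6 [0.6207 0.0089 0.0891]
```

{"fn": "apply_moves", "kwargs": {
  "rows": [
    {"x":-1.4,"y":6.8,"z":0,"ax":0,"ay":0,"az":-3.9,"gripper":1},
    {"x":-1.4,"y":6.8,"z":0,"ax":0,"ay":0,"az":-3.9,"gripper":1},
    {"x":-1.4,"y":6.8,"z":0,"ax":0,"ay":0,"az":-3.9,"gripper":1},
    {"x":-1.4,"y":6.8,"z":0,"ax":0,"ay":0,"az":-3.9,"gripper":1},
    {"x":-1.2,"y":5,"z":0,"ax":0,"ay":0,"az":-2.9,"gripper":1}
  ]
}}

```text
clock: 16.63
position: [0.6159, 0.0004, 0.0876]
ee_rot: [0.162, 0.987, 0.002, -0.001]
ft_force: [-0.7, -0.6, -0.8]
grip_width: 0.0
grasp_force: 0.4
```

```bash
python3 - <<'E'
from h import *
stat(); cs={n:cam(n) for n in('scene','top')}; keeper(cs)
a=np.arctan2(*cur()[:2,0])-PHI+np.pi/2; print('a tool',a,tost(push(a,.0235)[1]))
Rm,p=push(.0,.0225,.089);plan(Rm,p,6)
E
```

```text
t 16.63 stand [ 0.0319 -0.1017  0.0876] world [0.6159 0.0004 0.0876] heading -1.246 tilt 0.2 ft [-0.66 -0.59 -0.82] gw 0.0 gf 0.35350117832422256 q [ 0.64  0.65 -0.97  1.61  0.57  1.19  0.79]
scene none
a tool 0.19017234940481953 [ 0.0318 -0.102   0.086 ]
N 6 shift [-0.7  3.2 -0.2] | 3.3 turn [ 0.04 -0.02 -1.82] | 1.82
4 [0.6221 0.0126 0.0884]
6 [0.6247 0.0186 0.0888]
```

{"fn": "apply_moves", "kwargs": {
  "rows": [
    {"x":-0.7,"y":3.2,"z":0,"ax":0,"ay":0,"az":-1.8,"gripper":1},
    {"x":-0.7,"y":3.2,"z":0,"ax":0,"ay":0,"az":-1.8,"gripper":1},
    {"x":-0.7,"y":3.2,"z":0,"ax":0,"ay":0,"az":-1.8,"gripper":1},
    {"x":-0.7,"y":3.2,"z":0,"ax":0,"ay":0,"az":-1.8,"gripper":1},
    {"x":0,"y":0,"z":0,"ax":0,"ay":0,"az":0,"gripper":1}
  ]
}}

```text
clock: 17.15
position: [0.6225, 0.0129, 0.0874]
ee_rot: [0.097, 0.995, 0.002, -0.001]
ft_force: [0.1, 0.1, -0.6]
grip_width: -0.0
grasp_force: 0.0
```

{"fn": "apply_moves", "kwargs": {
  "rows": [
    {"x":-0.5,"y":2.5,"z":0,"ax":0,"ay":0,"az":-1.4,"gripper":1},
    {"x":0,"y":1.5,"z":0,"ax":0,"ay":0,"az":-1,"gripper":1},
    {"x":0,"y":0,"z":0,"ax":0,"ay":0,"az":0,"gripper":1}
  ]
}}

```text
clock: 17.4
position: [0.6235, 0.0163, 0.0873]
ee_rot: [0.077, 0.997, 0.002, -0.001]
ft_force: [-0.4, -0.5, 0.2]
grip_width: -0.002
grasp_force: 0.1
```

{"fn": "apply_moves", "kwargs": {
  "rows": [
    {"x":0,"y":1.5,"z":0,"ax":0,"ay":0,"az":0,"gripper":1},
    {"x":0,"y":0,"z":0,"ax":0,"ay":0,"az":0,"gripper":1}
  ]
}}

```text
clock: 17.57
position: [0.6237, 0.0177, 0.0873]
ee_rot: [0.077, 0.997, 0.002, -0.001]
ft_force: [-0.4, 0.7, -0.1]
grip_width: 0.001
grasp_force: 0.2
```

```bash
python3 - <<'E'
from h import *
stat()
a=np.arctan2(*cur()[:2,0])-PHI+np.pi/2; print('a tool',a,tost(push(0,.0225)[1]))
E
```

```text
t 17.57 stand [ 0.0373 -0.0836  0.0873] world [0.6237 0.0177 0.0873] heading -1.416 tilt 0.1 ft [-0.36  0.75 -0.14] gw 0.001 gf 0.16061835922300816 q [ 0.62  0.68 -1.    1.59  0.6   1.21  0.92]
a tool 0.020098579500436697 [ 0.038  -0.0825  0.086 ]
```

Almost at the stop. I'll press on in small steps until force shows.

{"fn": "apply_moves", "kwargs": {
  "rows": [
    {"x":0,"y":1.2,"z":0,"ax":0,"ay":0,"az":0,"gripper":1},
    {"x":0,"y":0,"z":0,"ax":0,"ay":0,"az":0,"gripper":1}
  ]
}}

```text
clock: 17.73
position: [0.6239, 0.0188, 0.0873]
ee_rot: [0.077, 0.997, 0.002, -0.001]
ft_force: [0.0, -0.0, -0.8]
grip_width: -0.001
grasp_force: 0.2
```

{"fn": "apply_moves", "kwargs": {
  "rows": [
    {"x":0,"y":1.2,"z":0,"ax":0,"ay":0,"az":0,"gripper":1},
    {"x":0,"y":0,"z":0,"ax":0,"ay":0,"az":0,"gripper":1}
  ]
}}

```text
clock: 17.9
position: [0.6241, 0.02, 0.0873]
ee_rot: [0.077, 0.997, 0.002, -0.001]
ft_force: [-0.7, -0.1, -0.4]
grip_width: -0.001
grasp_force: 0.3
```

{"fn": "apply_moves", "kwargs": {
  "rows": [
    {"x":0,"y":1,"z":0,"ax":0,"ay":0,"az":0,"gripper":1},
    {"x":0,"y":0,"z":0,"ax":0,"ay":0,"az":0,"gripper":1}
  ]
}}

```text
clock: 18.07
position: [0.6242, 0.0204, 0.0873]
ee_rot: [0.078, 0.997, 0.002, -0.001]
ft_force: [-0.4, -1.6, 1.7]
grip_width: 0.001
grasp_force: 1.1
```

{"fn": "apply_moves", "kwargs": {
  "rows": [
    {"x":0,"y":0.8,"z":0,"ax":0,"ay":0,"az":0,"gripper":1},
    {"x":0,"y":0,"z":0,"ax":0,"ay":0,"az":0,"gripper":1},
    {"x":0,"y":0,"z":0,"ax":0,"ay":0,"az":0,"gripper":1}
  ]
}}

```text
clock: 18.32
position: [0.6242, 0.0205, 0.0872]
ee_rot: [0.078, 0.997, 0.001, -0.001]
ft_force: [-2.7, -4.9, 1.3]
grip_width: -0.002
grasp_force: 2.6
```

The hard stop is reached (−4.9 N with no further travel). Backing straight off, then up and away.

{"fn": "apply_moves", "kwargs": {
  "rows": [
    {"x":0,"y":-3,"z":0,"ax":0,"ay":0,"az":0,"gripper":1},
    {"x":0,"y":-10,"z":0,"ax":0,"ay":0,"az":0,"gripper":1},
    {"x":0,"y":-20,"z":0,"ax":0,"ay":0,"az":0,"gripper":1},
    {"x":0,"y":-25,"z":-20,"ax":0,"ay":0,"az":0,"gripper":1},
    {"x":0,"y":-25,"z":-30,"ax":0,"ay":0,"az":0,"gripper":1}
  ]
}}

```text
clock: 18.73
position: [0.6097, -0.0616, 0.1349]
ee_rot: [0.077, 0.997, 0.003, -0.003]
ft_force: [1.2, -0.2, -0.4]
grip_width: -0.001
grasp_force: 0.0
```

{"fn": "apply_moves", "kwargs": {
  "rows": [
    {"x":0,"y":-30,"z":-20,"ax":0,"ay":0,"az":0,"gripper":1},
    {"x":0,"y":-35,"z":-10,"ax":0,"ay":0,"az":0,"gripper":1},
    {"x":0,"y":-35,"z":0,"ax":0,"ay":0,"az":0,"gripper":1},
    {"x":0,"y":-35,"z":0,"ax":0,"ay":0,"az":0,"gripper":1},
    {"x":0,"y":0,"z":0,"ax":0,"ay":0,"az":0,"gripper":1}
  ]
}}

```text
clock: 19.15
position: [0.589, -0.204, 0.1658]
ee_rot: [0.083, 0.997, 0.0, -0.001]
ft_force: [-0.7, -1.8, -0.8]
grip_width: 0.003
grasp_force: 0.0
```

```bash
python3 - <<'E'
from h import *
import pickle
stat(); cs={n:cam(n) for n in('scene','top')}; pickle.dump(cs,open('c8.pkl','wb'));keeper(cs); wheelin(cs)
c0=pickle.load(open('c0.pkl','rb'))
# bystanders: difference to the start in their regions (top)
for n,b in dict(jug=(95,175,150,235),bowl=(428,245,482,297),jar=(252,138,276,166),brush=(315,135,347,196),loupe=(213,228,232,248),box=(412,178,480,228),blue=(298,280,320,315),pink=(365,300,412,330),small=(332,258,364,280)).items():
    x0,y0,x1,y1=b;d=cv2.absdiff(c0['top']['color'],cs['top']['color'])[y0:y1,x0:x1].max(2);print(n,d.mean().round(1),(d>40).sum())
E
```

```text
t 19.15 stand [ 0.0328 -0.3079  0.1658] world [ 0.589  -0.204   0.1658] heading -1.405 tilt 0.2 ft [-0.68 -1.78 -0.76] gw 0.003 gf 0.0 q [ 1.    0.6  -1.03  1.52  0.52  1.33  1.32]
top 105 angle -0.020918247561848118 rmax 0.08831356286179969
scene 40 angle -0.04600740812675203 rmax 0.08159517054739807
proj hub far end, top rim, rear rim [[312.9076 227.8245]
 [312.1132 214.63  ]
 [296.4821 231.6349]]
brown 291 312.7628865979381 225.11340206185568
brass [(np.int32(38), array([313.2, 226.9])), (np.int32(9), array([295.2, 231.9])), (np.int32(9), array([297.7, 238.8]))]
jug 4.7 0
bowl 101.4 2738
jar 4.0 0
brush 4.7 0
loupe 5.0 0
box 63.9 2295
blue 4.7 0
pink 66.5 1017
small 15.2 106
```

```bash
python3 -c "
from workcell import *
print(hand_in())"
```

```text
the job is handed in; nothing more can be done
None
```

The wheel was rolled upright into the stand against the padded stop and the keeper swung to its hard stop, handed in at about 19 s; one early push pressed about 24 N at the wrist with the wheel stalled before I corrected it, the bowl, box and pink wheel were hidden by the arm in the last check, and I viewed 11 pictures, one over the limit of 10.

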